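# Rack the engine valves in the parts washer and start it

## Robot

A 6-joint arm with a two-finger parallel gripper is mounted at the origin on the work surface. World frame = base frame: x ahead of the robot, y to its left, z up, the work surface at z = 0. Lengths are in m, angles in degrees, forces in N, time in s.
With the tool pointing down it reaches from about 0.35 to 0.875 m from the base axis. Payload 4.2 kg.
Tool frame: the origin (TCP) lies on the centre line of the jaws, within the pads' length; the fingertips stand r.tip_extent ahead of it and the grasp point (between the pads) lies 11 mm behind it (r.tip_extent is the distance from the TCP to the fingertips, in m); z points along the fingers, y is the line along which they close (so a half turn about z gives the same grasp; the last joint's range is limited). The gripper opens to 87 mm and grips with 3 to 60 N. Pads are 19 mm wide; open, the fingers measure 117 mm over their backs; the gripper's body (75 mm by 190 mm) begins 51 mm behind the grasp point.
Start: joints at [-56.001, 22.042, 0.453, 0, -68.411, -14.817], TCP at [0.205, -0.59, 0.208] pointing down, gripper open.
Joint ranges: [-179.83, 179.83], [-69.29, 118.12], [-61.27, 80.66], [-181.25, 117.63], [-171.15, -9.14], [-177.46, 177.46]. Speed limits (degrees/s): [159.86, 159.86, 180, 180, 180, 180].

## Interface

Orientations are given as a 3x3 rotation matrix whose columns are the frame's x, y, z axes.
In Python, from station import r gives the robot as it stands.
- The arm moves only by the shell command python3 -m jog 'ROWS'. ROWS is text: rows parted by semicolons, each of 5 numbers parted by spaces: the opening, from 0 (shut) to 1 (fully open), then the shift along the world's x, y, z in mm, then the turn about the world's z in degrees. In form: hand dx dy dz roll; .... A call has 1 to 5 rows; each row shifts and turns the commanded pose from where the row before left it; what a row does not reach is not made up. A row lasts 1/8 s, in which the tool goes at most 62.5 mm and 10.7 degrees, less where a joint would pass 70% of its speed; a pose out of reach is approached as far as the arm can. A call is refused whole if a number of a shift passes 62.5 or a number of a turn 10.7, either way. A call with a gripper value outside its range is refused whole. The fingers move at their own pace and stop on an object; the grip force is fixed at half the most. Time passes only in rows, so rows that do not move let the fingers close. It gives the time, the measured TCP pose, the force, the opening and the grip force at its end, in the units of the state.
- r.sense(): the state, without advancing time (a new reading comes with each control period).
- r.capture(name): name is "scene" or "top"; returns a dict with "pixels" (420x560x3 uint8, red, green, blue), "fovy" (degrees; the focal length in pixels is half the picture's height over the tangent of half this angle, whatever the lens; pixels are square), "cx", "cy" (the principal point, pixels), "k1" (the pictures are not rectified: a ray, as slopes to the right and down, at radius r is drawn at 1 + k1 r^2 times it, then the intrinsics apply), "origin" and "orientation" of the camera in the world. Camera axes: x right, y down, z forward; pixel columns grow to the right and rows downward; lengths in m; the calibration is good to about 2 mm. A picture is of the moment at which its call begins. There is no depth.
- r.finish_job(): hands the job in; it is judged then, once.
The state is a dict: "time_s": time; "joints": joint angles; "joint_velocities": joint speeds; "effort": joint torques, N m; "tcp_pos": TCP position; "ee_rot": TCP orientation; "wrist_force": force on the tool from outside, world axes, zero at the start; "moment": the same for the moment, N m; "gripper_width": opening from 0.0 (shut) to 1.0 (fully open); "gripper_force": force on a finger pad.
Only numpy, scipy, OpenCV 4.12 (cv2) and the standard library are available. Lean on these libraries where they do the work, as an engineer would, in place of code of your own. Each camera call takes 0.05 s, during which the arm holds its last target. There are 200 camera calls.

## Task

Get the engine valves washed: pull the washing cabinet's rack out until it meets its stop, then stand each valve on the rack's loading strip and slide its head under the lips of a free channel, one valve to a channel, until you feel it touch the stop plate. Then push the rack fully shut and press the start button, leaving the other things on the bench alone.

Things in the scene. Friction and masses are not known exactly. Their poses are not given: they have to be found in the camera images.
- valve1: plain steel engine valve (up to 4 alike, some may be absent), standing on its head on the bench, right of the robot: flat round head 50 mm wide, 8 mm thick, a small fillet (28 mm wide, gone 15 mm up), then a straight stem 12 mm in diameter up to its tip 110 mm above the underside; about 220 g, mostly head. Origin: centre of the head's underside; z along the stem to the tip
- valve2: plain steel engine valve (up to 4 alike, some may be absent), standing on its head on the bench, right of the robot: flat round head 50 mm wide, 8 mm thick, a small fillet (28 mm wide, gone 15 mm up), then a straight stem 12 mm in diameter up to its tip 110 mm above the underside; about 220 g, mostly head. Origin: centre of the head's underside; z along the stem to the tip
- valve3: plain steel engine valve (up to 4 alike, some may be absent), standing on its head on the bench, right of the robot: flat round head 50 mm wide, 8 mm thick, a small fillet (28 mm wide, gone 15 mm up), then a straight stem 12 mm in diameter up to its tip 110 mm above the underside; about 220 g, mostly head. Origin: centre of the head's underside; z along the stem to the tip
- valve4: plain steel engine valve (up to 4 alike, some may be absent), standing on its head on the bench, right of the robot: flat round head 50 mm wide, 8 mm thick, a small fillet (28 mm wide, gone 15 mm up), then a straight stem 12 mm in diameter up to its tip 110 mm above the underside; about 220 g, mostly head. Origin: centre of the head's underside; z along the stem to the tip
- washer: grey washing cabinet, fixed: 230 mm deep, 300 mm wide, clear window on top, 150 mm above the bench. Origin: bottom centre of its front face, which is flush with the back of the rack's panel when shut; x points into the cabinet, y to the left, z up. At its right side a control box 60 mm wide, 115 mm high
- tray (a joint): pull-out rack of the cabinet: 0 = shut, grows as it is pulled towards the robot (cabinet's -x), stop at 0.175 m; stiff (3 N). Floor 18 mm above the bench; front panel 12 mm thick, top 137 mm above the bench; behind it a bare loading strip 75 mm deep, then four channels 80 mm long to a stop plate, 58 mm wide, 16 mm high, roofed by two 3 mm lips with a 20 mm slot between for the stem
- tray_handle (a point): middle of the rack's bar handle (10 mm thick, 110 mm long, along y), 120 mm above the bench, 35 mm before the panel's face; moves with the rack, axes as the cabinet's. In its frame: rack floor z = -102 mm; channel centre lines y = 99, 33, -33, -99 mm; panel's back x = 47, middle of loading strip x = 85, channel mouths x = 122, a valve touching the stop plate has its origin at x = 177 mm
- start (a joint): start button of the washing cabinet: 0 = up, 0.006 m = fully pressed (about 5 N), springs back
- start_top (a point): top of the round grey start button, 30 mm wide, in a black housing on top of the cabinet's lower control box (right side, 115 mm high); pressed straight down
- socket: bystander, leave alone: dark steel wrench socket, 26 mm wide, 50 mm high, among the valves
- hammer: bystander, leave alone: hammer lying on the bench in front of the valves
- grease_jar: bystander, leave alone: amber jar with steel lid, 68 mm wide, 75 mm high
- spray_can: bystander, leave alone: grey spray can, 64 mm wide, 170 mm high, right of the cabinet
- wrench: bystander, leave alone: steel open-end wrench lying on the left
- oil_bottle: bystander, leave alone: black oil bottle, 76 mm wide, 200 mm high, on the left
- screwdriver: bystander, leave alone: screwdriver with orange handle, lying near the robot
- tape_roll: bystander, leave alone: black roll, 96 mm wide, 25 mm high, at the right

How it is judged:
By the outcome, as a careful person would: the job done as asked, in the order asked, and still so for the second after the job is handed in, with the robot touching nothing.
Of valve1, valve2, valve3, valve4 only 3 to 4 are there at a start; the rules pass over those that are not, and their reading is None.
At some moment in a run one of valve1, valve2, valve3, valve4 may be knocked a few centimetres aside while the robot is not near it.
It also fails if it takes over 210 s, if anything falls off the work surface, if the arm or the gripper's body presses on something with over 40 N, if the wrist force passes 120 N, or if a joint passes its speed limit or range.

## Working session

There is one attempt and no reset: what is moved stays moved. The work goes in short steps, Python scripts to look and compute and a shell command to move; the robot and the scene stay as the last step left them, time stands still between calls to the robot, and variables do not carry over. Pictures are saved under pics/ and viewed, at most 14 in all, crops included, and the job is handed in when it is done.

```bash
ls; mkdir -p pics
cat > h.py <<'E'
import numpy as np, cv2
from station import r
def cap(n,save=None):
    c=r.capture(n)
    if save: cv2.imwrite('pics/'+save,cv2.cvtColor(c['pixels'],cv2.COLOR_RGB2BGR))
    return c
def K(c):
    f=c['pixels'].shape[0]/2/np.tan(np.radians(c['fovy'])/2)
    return np.array([[f,0,c['cx']],[0,f,c['cy']],[0,0,1]]),np.array([c['k1'],0,0,0,0.])
def ray(c,u,v):
    k,d=K(c); p=cv2.undistortPoints(np.array([[[u,v]]],float),k,d)[0,0]
    return np.array(c['origin']),np.array(c['orientation'])@np.array([p[0],p[1],1])
def onz(c,u,v,z):
    o,d=ray(c,u,v); return o+d*(z-o[2])/d[2]
def proj(c,P):
    k,d=K(c); R=np.array(c['orientation']); q=(np.atleast_2d(P)-np.array(c['origin']))@R
    return cv2.projectPoints(q,np.zeros(3),np.zeros(3),k,d)[0][:,0]
E
python3 - <<'E'
from h import *
for n in('scene','top'):
    c=cap(n,n+'0.png'); print(n,c['fovy'],c['cx'],c['cy'],c['k1'],c['origin'],np.round(c['orientation'],3).tolist())
s=r.sense();print(s,r.tip_extent)
E
```

```text
pics
scene 43.75401784715151 284.62618404147486 210.3816256036002 0.0503877221870825 [1.2576082  0.26179702 1.23697685] [[-0.366, 0.767, -0.527], [0.93, 0.308, -0.198], [0.01, -0.563, -0.826]]
top 43.38739257602404 280.44712418399706 209.51296155250134 -0.11286763114859787 [0.35150115 0.0174     1.63573306] [[-0.019, -0.992, 0.128], [-1.0, 0.018, -0.009], [0.007, -0.128, -0.992]]
{'time_s': 0.1, 'joints': array([-5.60009367e+01,  2.20881373e+01,  3.88590203e-01, -2.51329782e-02,
       -6.84123835e+01, -1.48181592e+01]), 'joint_velocities': array([ 0.03290587, -0.15048546,  0.16260663,  0.12001496,  0.05644966,
       -0.03964042]), 'effort': array([-6.85513187e-04, -3.91689241e+01,  1.87935251e+01,  4.23187584e+00,
        1.34957748e-02, -7.62407626e-05]), 'tcp_pos': array([ 0.20519037, -0.58975946,  0.20665744]), 'ee_rot': array([[-9.44539028e-01, -3.28398318e-01, -7.54214984e-04],
       [-3.28399167e-01,  9.44537227e-01,  1.84764295e-03],
       [ 1.05621293e-04,  1.99285445e-03, -9.99998009e-01]]), 'wrist_force': array([-0.19671887,  0.4643663 , -0.47949966]), 'moment': array([ 0.02205425,  0.06023031, -0.01699255]), 'gripper_force': 0.0, 'gripper_width': 1.0012325560323267} 0.008
```

View pics/scene0.png

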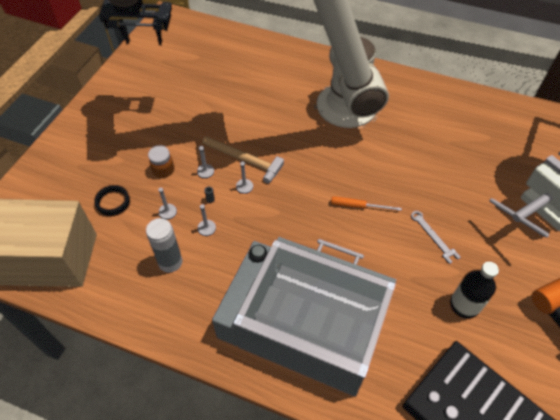

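View pics/top0.png

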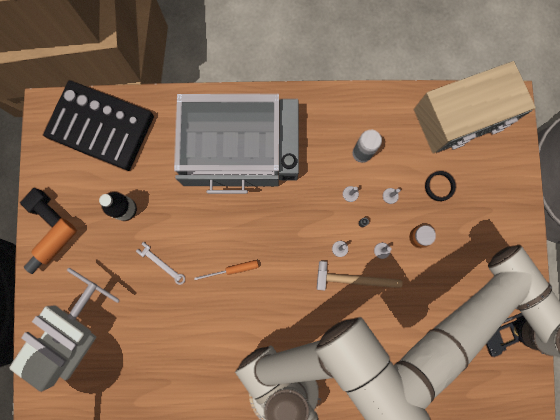

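The scene view shows all four valves: heads near (205,170), (245,186), (167,211) and (206,227). In the top view they are at (341,248), (383,251), (351,194) and (391,196). The rack handle is at about (340,250) in scene and (227,191) in top, and the button is at (289,161) in top. I'll enlarge both for accurate pixels.

Run:
```python
import cv2
t=cv2.imread('pics/top0.png');s=cv2.imread('pics/scene0.png')
a=cv2.resize(t[140:270,165:435],None,fx=2.9,fy=2.9,interpolation=cv2.INTER_CUBIC); cv2.imwrite('pics/tc.png',a)
b=cv2.resize(s[130:280,140:380],None,fx=3.3,fy=3.3,interpolation=cv2.INTER_CUBIC); cv2.imwrite('pics/sc.png',b)
```

```text
(no output)
```

View pics/tc.png

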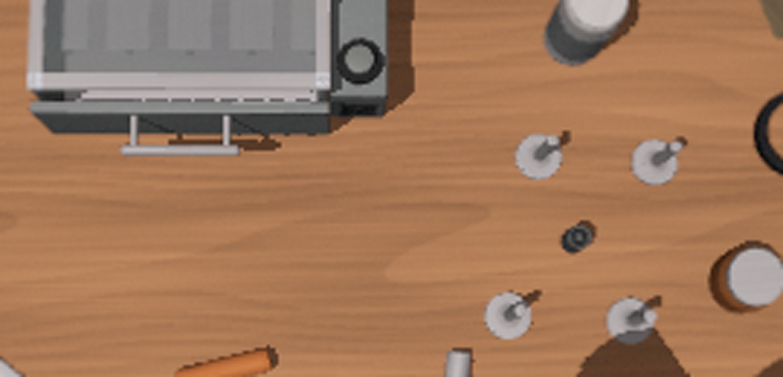

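View pics/sc.png

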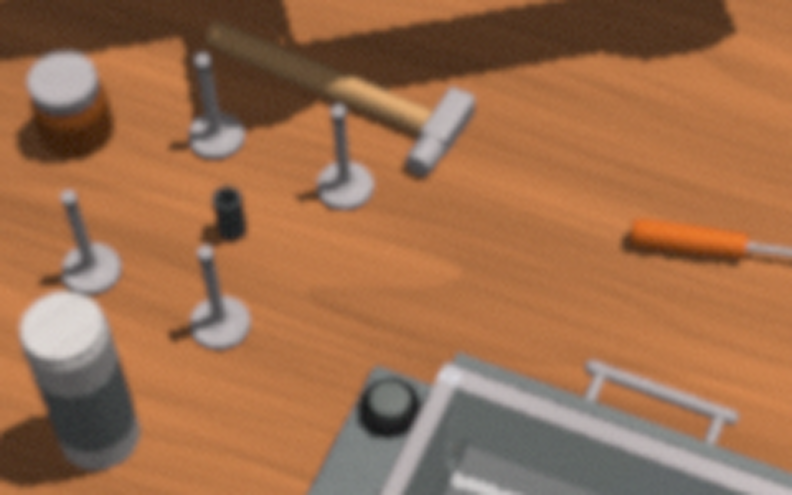

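The crops show, in top-crop pixels: valve heads at (539,157), (655,162), (508,316) and (630,319), the handle from (122,151) to (239,152), and the button at (361,60). In scene-crop pixels the heads are at (220,322), (91,267), (345,185) and (217,136), the handle runs from (592,367) to (734,416), and the button is at (391,402).

```bash
cat >> h.py <<'E'
def tri(a,pa,b,pb):
    o1,d1=ray(a,*pa);o2,d2=ray(b,*pb)
    t=np.linalg.lstsq(np.c_[d1,-d2],o2-o1,rcond=None)[0]
    p,q=o1+d1*t[0],o2+d2*t[1]; return (p+q)/2,np.linalg.norm(p-q)
E
python3 - <<'E'
from h import *
t=cap('top');s=cap('scene')
T=lambda x,y:((x+.5)/2.9-.5+165,(y+.5)/2.9-.5+140)
S=lambda x,y:((x+.5)/3.3-.5+140,(y+.5)/3.3-.5+130)
for n,a,b in [('A',(539,157),(220,322)),('B',(655,162),(91,267)),('C',(508,316),(345,185)),('D',(630,319),(217,136))]:
    print(n,onz(t,*T(*a),.008).round(4),onz(s,*S(*b),.006).round(4))
for n,a,b in [('hL',(122,151),(734,416)),('hR',(239,152),(592,367)),('btn',(361,60),(391,402))]:
    z=.12 if n[0]=='h' else .13
    print(n,tri(t,T(*a),s,S(*b)),onz(t,*T(*a),z).round(4),onz(s,*S(*b),z).round(4))
for n,b in [('tipA',(206,252)),('tipB',(68,197)),('tipC',(338,110)),('tipD',(203,61))]: print(n,onz(s,*S(*b),.11).round(4))
for n,a in [('sock',(577,238)),('hamhead',(458,362)),('jar',(752,277)),('can',(595,8))]: print(n,onz(t,*T(*a),{'s':.05,'h':.02,'j':.075,'c':.17}[n[0]]).round(3))
# cabinet yaw from top edges
E
```

```text
A [ 0.6072 -0.2175  0.008 ] [ 0.6066 -0.2149  0.006 ]
B [ 0.5996 -0.3437  0.008 ] [ 0.5973 -0.3421  0.006 ]
C [ 0.4364 -0.1784  0.008 ] [ 0.4355 -0.1761  0.006 ]
D [ 0.4305 -0.3092  0.008 ] [ 0.4281 -0.3061  0.006 ]
hL (array([0.60223127, 0.21758717, 0.12404731]), np.float64(0.0014585516599234692)) [0.6031 0.2174 0.12  ] [0.5996 0.2181 0.12  ]
hR (array([0.59921004, 0.10320628, 0.11892738]), np.float64(0.00686239884348584)) [0.5999 0.0998 0.12  ] [0.599  0.1067 0.12  ]
btn (array([ 0.68891841, -0.02181733,  0.13017202]), np.float64(0.004999120334230208)) [ 0.6897 -0.0242  0.13  ] [ 0.6882 -0.0194  0.13  ]
tipA [ 0.6067 -0.214   0.11  ]
tipB [ 0.5996 -0.3411  0.11  ]
tipC [ 0.4351 -0.1765  0.11  ]
tipD [ 0.429  -0.3055  0.11  ]
sock [ 0.514 -0.248  0.05 ]
hamhead [ 0.388 -0.123  0.02 ]
jar [ 0.468 -0.425  0.075]
can [ 0.73  -0.255  0.17 ]
```

```bash
python3 -m jog '0 28 50 0 -4; 0 28 50 0 -4; 0 28 50 0 -4; 0 28 50 0 -4;0 28 50 0 -4'; python3 -m jog '0 28 50 0 0; 0 28 50 0 0; 0 28 50 0 0; 0 28 50 0 0;0 28 50 0 0';python3 -m jog '0 28 50 0 0; 0 28 50 0 0; 0 28 50 0 0; 0 20 50 0 0;0 0 0 0 0'
```

```text
time_s: 0.82
tcp_pos: [0.346, -0.3386, 0.2077]
ee_rot: [[-1.0, 0.017, 0.0], [0.017, 1.0, -0.0], [-0.0, -0.0, -1.0]]
wrist_force: [0.3, -1.4, 0.8]
gripper_width: 0.513
gripper_force: 0.0
time_s: 1.45
tcp_pos: [0.486, -0.0884, 0.2078]
ee_rot: [[-1.0, 0.014, 0.0], [0.014, 1.0, -0.0], [-0.0, 0.0, -1.0]]
wrist_force: [0.9, -0.8, 0.3]
gripper_width: 0.02
gripper_force: 0.0
time_s: 2.08
tcp_pos: [0.5902, 0.1128, 0.2065]
ee_rot: [[-1.0, 0.01, -0.001], [0.01, 1.0, -0.0], [0.001, -0.0, -1.0]]
wrist_force: [-0.4, 0.2, -0.4]
gripper_width: 0.007
gripper_force: 0.0
```

Run:
```python
from h import *
s=r.sense();print(s['tcp_pos'],np.degrees(np.arctan2(s['ee_rot'][1,1],s['ee_rot'][0,1])))
# fit cabinet yaw: bright rim front edge in saved top image
t=cap('top')
im=cv2.imread('pics/top0.png').astype(int)
g=im.min(2)
pts=[]
for u in range(185,272,6):
    col=g[160:175,u]; v=np.argmax(np.convolve(col,[1,1,1,1],'same'))+160
    w=np.clip(g[v-4:v+5,u]-150,0,None); pts.append((u,(w*np.arange(v-4,v+5)).sum()/max(w.sum(),1)))
P=np.array([onz(t,u,v,.15)[:2] for u,v in pts]); a=np.polyfit(P[:,1],P[:,0],1);print('rim yaw',np.degrees(np.arctan(-a[0])),P[[0,-1]], np.abs(np.polyval(a,P[:,1])-P[:,0]).max())
pts=[]
for u in range(208,247,3):
    w=np.clip(g[186:198,u]-135,0,None); pts.append((u,(w*np.arange(186,198)).sum()/max(w.sum(),1)))
P=np.array([onz(t,u,v,.12)[:2] for u,v in pts]); print(P.round(4).tolist()); a=np.polyfit(P[:,1],P[:,0],1);print('bar yaw',np.degrees(np.arctan(-a[0])))
```

```text
[0.5901857  0.11280351 0.20646124] 89.40461847132988
rim yaw -2.046325638051231 [[0.67086759 0.27633013]
 [0.6625789  0.03465713]] 0.00911476472692907
[[0.6045, 0.2137], [0.6094, 0.205], [0.6041, 0.1962], [0.6039, 0.1874], [0.6037, 0.1787], [0.6034, 0.1699], [0.6031, 0.1612], [0.6029, 0.1525], [0.6032, 0.1437], [0.6029, 0.135], [0.6026, 0.1262], [0.6023, 0.1175], [0.6021, 0.1088]]
bar yaw -2.175608005391681
```

```bash
python3 -m jog '0 32 47 0 -0.8; 0 0 0 -30 0; 0 0 0 -30 0; 0 0 0 -33 0;0 0 0 0 0'
```

```text
time_s: 2.75
tcp_pos: [0.6191, 0.1545, 0.1121]
ee_rot: [[-1.0, 0.03, -0.006], [0.03, 1.0, -0.003], [0.006, -0.003, -1.0]]
wrist_force: [0.7, -0.6, 0.0]
gripper_width: 0.002
gripper_force: 0.0
```

```bash
python3 -m jog '0 -30 1 0 0; 0 -35 1 0 0; 0 -35 1 0 0; 0 -35 1 0 0;0 -30 1 0 0'; python3 -m jog '0 -6 0 0 0;0 0 0 0 0'; python3 -m jog '0 -4 0 0 0;0 0 0 0 0';python3 -m jog '0 -4 0 0 0;0 0 0 0 0'
```

```text
time_s: 3.38
tcp_pos: [0.4561, 0.1615, 0.1168]
ee_rot: [[-1.0, 0.029, 0.003], [0.029, 1.0, 0.002], [-0.003, 0.002, -1.0]]
wrist_force: [-0.3, -0.4, -0.1]
gripper_width: 0.005
gripper_force: 0.0
time_s: 3.62
tcp_pos: [0.4515, 0.162, 0.1162]
ee_rot: [[-1.0, 0.028, 0.003], [0.028, 1.0, 0.002], [-0.003, 0.002, -1.0]]
wrist_force: [0.8, 0.3, 0.1]
gripper_width: 0.008
gripper_force: 0.0
time_s: 3.88
tcp_pos: [0.4468, 0.1617, 0.1146]
ee_rot: [[-1.0, 0.029, -0.0], [0.029, 1.0, -0.0], [0.0, -0.0, -1.0]]
wrist_force: [-0.0, 1.1, 0.9]
gripper_width: 0.004
gripper_force: 0.0
time_s: 4.12
tcp_pos: [0.4422, 0.1616, 0.1145]
ee_rot: [[-1.0, 0.028, -0.0], [0.028, 1.0, -0.0], [0.0, -0.0, -1.0]]
wrist_force: [0.3, -0.5, -0.1]
gripper_width: 0.004
gripper_force: 0.0
```

```bash
python3 -m jog '0 -4 0 0 0;0 0 0 0 0'
python3 - <<'E'
from h import *
t=cap('top','top1.png')
im=cv2.imread('pics/top1.png');cv2.imwrite('pics/t1c.png',cv2.resize(im[80:280,150:350],None,fx=2.9,fy=2.9,interpolation=cv2.INTER_CUBIC))
E
```

```text
time_s: 4.38
tcp_pos: [0.4381, 0.1617, 0.1146]
ee_rot: [[-1.0, 0.028, -0.0], [0.028, 1.0, -0.0], [0.0, -0.0, -1.0]]
wrist_force: [0.3, 0.4, -0.7]
gripper_width: 0.004
gripper_force: 0.0
```

View pics/t1c.png

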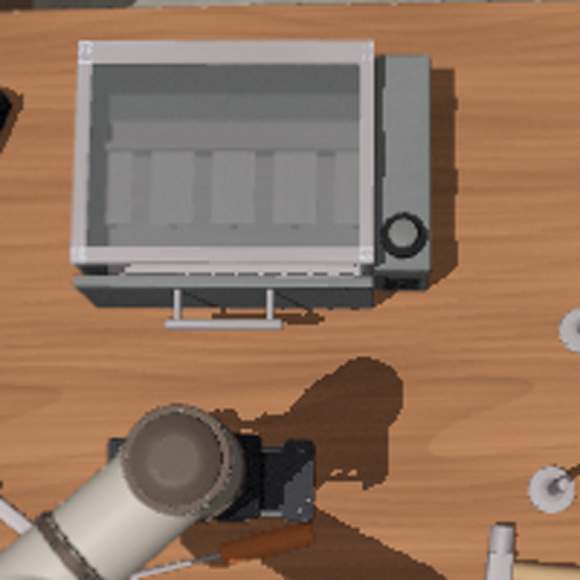

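The picture shows the rack still shut, with its bar at (224,324) in the crop: the hook rode over the bar. I'll go deeper and pull more slowly.

```bash
python3 -m jog '0 0 0 60 0; 0 50 0 20 0; 0 60 0 0 0; 0 60 0 0 0;0 12 -2 0 0'; python3 -m jog '0 0 0 0 0;0 0 0 -30 0; 0 0 0 -30 0; 0 0 0 -20 0;0 0 0 0 0';  python3 -m jog '0 0 0 -18 0;0 0 0 0 0; 0 -6 0 0 0;0 0 0 0 0'; python3 -m jog '0 -6 0 0 0;0 0 0 0 0;0 -6 0 0 0;0 0 0 0 0'
```

```text
time_s: 5.05
tcp_pos: [0.6229, 0.1593, 0.1927]
ee_rot: [[-1.0, 0.03, -0.001], [0.03, 1.0, -0.001], [0.001, -0.001, -1.0]]
wrist_force: [-0.4, -0.5, 0.1]
gripper_width: 0.004
gripper_force: 0.0
time_s: 5.68
tcp_pos: [0.618, 0.1595, 0.1138]
ee_rot: [[-1.0, 0.027, -0.003], [0.027, 1.0, -0.001], [0.003, -0.001, -1.0]]
wrist_force: [-0.1, -0.9, 0.8]
gripper_width: 0.004
gripper_force: 0.0
time_s: 6.18
tcp_pos: [0.6148, 0.1602, 0.0982]
ee_rot: [[-1.0, 0.028, 0.002], [0.028, 1.0, 0.001], [-0.002, 0.001, -1.0]]
wrist_force: [1.0, 0.2, 0.9]
gripper_width: 0.009
gripper_force: 0.4
time_s: 6.68
tcp_pos: [0.6018, 0.1598, 0.0968]
ee_rot: [[-1.0, 0.028, -0.0], [0.028, 1.0, 0.0], [0.0, 0.0, -1.0]]
wrist_force: [1.5, 0.3, 1.3]
gripper_width: 0.005
gripper_force: 1.0
```

```bash
python3 -m jog '0 -15 0 0 0;0 -15 0 0 0;0 -15 0 0 0;0 -15 0 0 0;0 0 0 0 0'
python3 - <<'E'
from h import *
t=cap('top','top2.png')
im=cv2.imread('pics/top2.png');cv2.imwrite('pics/t2c.png',cv2.resize(im[80:280,150:350],None,fx=2.9,fy=2.9,interpolation=cv2.INTER_CUBIC))
E
```

```text
time_s: 7.3
tcp_pos: [0.5388, 0.1585, 0.0959]
ee_rot: [[-1.0, 0.028, -0.006], [0.028, 1.0, -0.003], [0.006, -0.003, -1.0]]
wrist_force: [-1.0, -0.4, 0.2]
gripper_width: 0.003
gripper_force: 0.0
```

View pics/t2c.png

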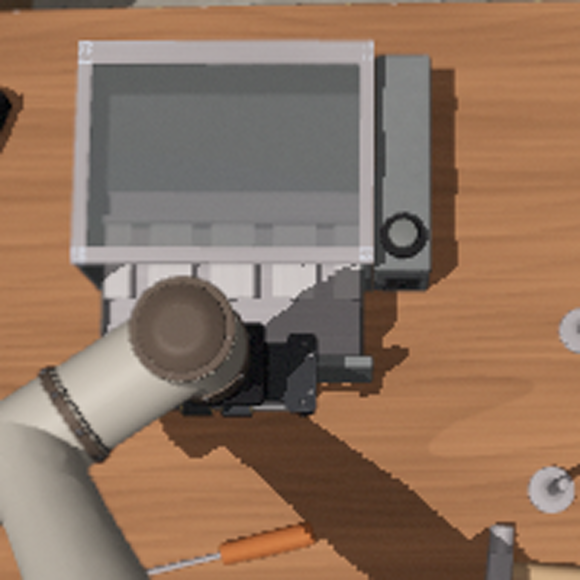

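The rack is now out by about 85 mm, with the panel at about (345,368) in the crop. I'll keep pulling to the stop.

```bash
python3 -m jog '0 -15 0 0 0;0 -15 0 0 0;0 -15 0 0 0;0 -15 0 0 0;0 -10 0 0 0'; python3 -m jog '0 -8 0 0 0;0 -5 0 0 0;0 -5 0 0 0';python3 -m jog '0 -4 0 0 0;0 0 0 0 0';python3 -m jog '0 -3 0 0 0;0 0 0 0 0';python3 -m jog '0 -3 0 0 0;0 0 0 0 0'
```

```text
time_s: 7.98
tcp_pos: [0.4714, 0.1598, 0.0968]
ee_rot: [[-1.0, 0.028, 0.0], [0.028, 1.0, 0.0], [-0.0, 0.0, -1.0]]
wrist_force: [4.3, 1.6, -3.3]
gripper_width: 0.006
gripper_force: 1.8
time_s: 8.35
tcp_pos: [0.4545, 0.16, 0.0969]
ee_rot: [[-1.0, 0.028, 0.001], [0.028, 1.0, 0.0], [-0.001, 0.0, -1.0]]
wrist_force: [4.0, 0.9, -0.5]
gripper_width: 0.004
gripper_force: 1.7
time_s: 8.6
tcp_pos: [0.4518, 0.1601, 0.097]
ee_rot: [[-1.0, 0.027, 0.003], [0.027, 1.0, 0.001], [-0.003, 0.001, -1.0]]
wrist_force: [6.9, 0.1, -2.0]
gripper_width: 0.006
gripper_force: 3.5
time_s: 8.85
tcp_pos: [0.4516, 0.1603, 0.0972]
ee_rot: [[-1.0, 0.027, 0.008], [0.027, 1.0, 0.002], [-0.008, 0.002, -1.0]]
wrist_force: [17.2, -3.3, -8.6]
gripper_width: 0.006
gripper_force: 8.1
time_s: 9.1
tcp_pos: [0.4515, 0.1605, 0.0974]
ee_rot: [[-1.0, 0.025, 0.014], [0.025, 1.0, 0.002], [-0.014, 0.003, -1.0]]
wrist_force: [26.2, -8.2, -15.3]
gripper_width: 0.005
gripper_force: 13.0
```

```bash
python3 -m jog '0 10 0 0 0;0 0 0 0 0;0 0 0 50 0;0 0 0 50 0;0.5 0 -50 0 1.6'; python3 -m jog '0.8 0 -58 0 0;0.8 0 -58 0 0;0.8 0 -58 0 0;0.8 0 -58 0 0;0.8 -20 -50 0 0'
python3 - <<'E'
from h import *
s=r.sense();print(s['tcp_pos'])
t=cap('top','top3.png');c=cap('scene','sc3.png')
im=cv2.imread('pics/top3.png');cv2.imwrite('pics/t3c.png',cv2.resize(im[130:270,165:420],None,fx=3,fy=3,interpolation=cv2.INTER_CUBIC))
im=cv2.imread('pics/sc3.png');cv2.imwrite('pics/s3c.png',cv2.resize(im[180:360,210:410],None,fx=3.3,fy=3.3,interpolation=cv2.INTER_CUBIC))
E
```

```text
time_s: 9.72
tcp_pos: [0.4557, 0.1117, 0.2004]
ee_rot: [[-1.0, -0.005, 0.006], [-0.005, 1.0, 0.003], [-0.006, 0.003, -1.0]]
wrist_force: [0.1, 0.6, -1.5]
gripper_width: 0.055
gripper_force: 0.0
time_s: 10.35
tcp_pos: [0.4329, -0.1736, 0.196]
ee_rot: [[-1.0, 0.001, -0.003], [0.001, 1.0, 0.001], [0.003, 0.001, -1.0]]
wrist_force: [-0.4, -0.3, -0.7]
gripper_width: 0.6
gripper_force: 0.0
[ 0.43288094 -0.17363076  0.19602578]
```

View pics/t3c.png

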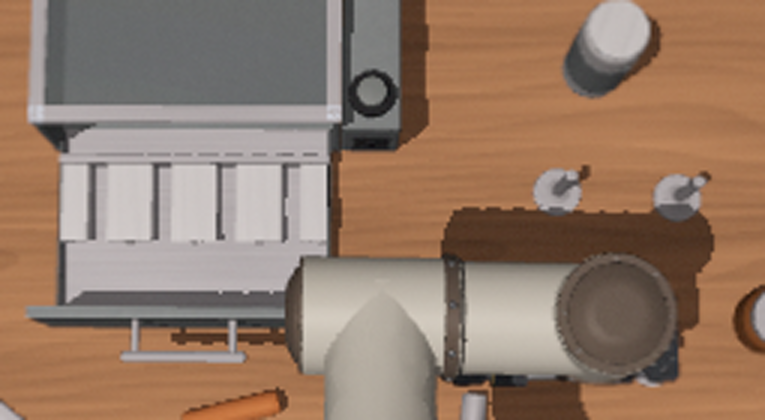

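View pics/s3c.png

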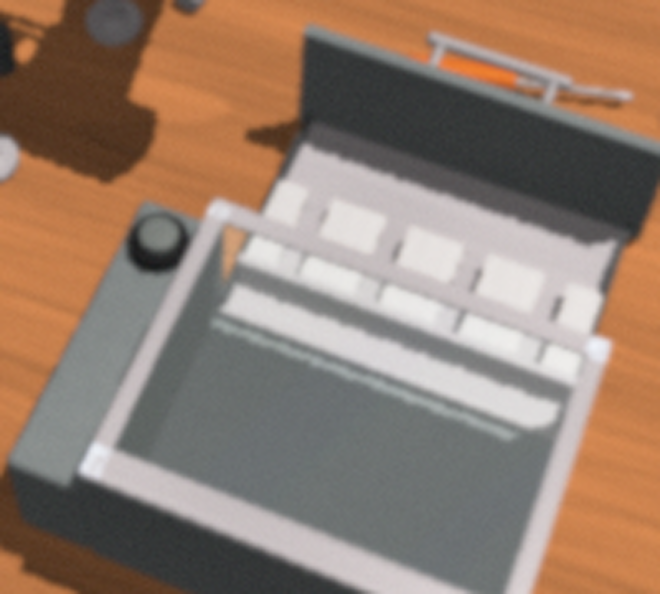

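The top crop shows the rack fully out. The slot centre columns are at about 98, 162, 226 and 291, the lips run from row 163 to 240, and the bar goes from (122,357) to (245,357). The scene crop agrees, with its bar from (432,38) to (568,80).

Run:
```python
from h import *
t=cap('top');s=cap('scene')
T=lambda x,y:((x+.5)/3-.5+165,(y+.5)/3-.5+130)
S=lambda x,y:((x+.5)/3.3-.5+210,(y+.5)/3.3-.5+180)
im=cv2.imread('pics/top3.png');g=im.min(2)
# slot centres by darkness at rows
for row in (188,196,204):
    line=g[row-1:row+2,184:276].mean(0)
    w=np.clip(195-line,0,None); out=[]
    for c0 in (98,162,226,291):
        u0=c0/3+165; us=np.arange(184,276); m=np.abs(us-u0)<6
        out.append(onz(t,(w[m]*us[m]).sum()/w[m].sum(),row,.037)[:2].round(4).tolist())
    print(out)
for row in (163,240): print([onz(t,*T(x,row),.037)[:2].round(4).tolist() for x in (98,162,226,291)])
print('bar',[onz(t,*T(x,357),.12).round(4)[:2] for x in(122,183,245)],[onz(s,*S(*p),.12).round(4)[:2] for p in((568,80),(432,38))])
print('mouth scene', [onz(s,*S(*p),.037).round(4)[:2] for p in((352,215),(300,203),(379,223),(457,247),(540,262))])
print('btn',onz(t,*T(373,92),.13),onz(s,*S(160,236),.13))
```

```text
[[0.6291, 0.2616], [0.6279, 0.1956], [0.6267, 0.1297], [0.6255, 0.0637]]
[[0.6042, 0.2621], [0.603, 0.1958], [0.6018, 0.1299], [0.6006, 0.064]]
[[0.5794, 0.2624], [0.5782, 0.1965], [0.577, 0.1308], [0.5759, 0.0645]]
[[0.6415, 0.2574], [0.6403, 0.1916], [0.6391, 0.1259], [0.6379, 0.0593]]
[[0.5618, 0.2573], [0.5607, 0.1918], [0.5595, 0.1265], [0.5583, 0.0604]]
bar [array([0.4375, 0.2217]), array([0.4365, 0.1631]), array([0.4355, 0.1038])] [array([0.4321, 0.2213]), array([0.4329, 0.1088])]
mouth scene [array([0.5642, 0.0925]), array([0.5693, 0.0496]), array([0.5632, 0.1151]), array([0.5609, 0.1799]), array([0.5494, 0.2449])]
btn [ 0.68983096 -0.02375776  0.13      ] [ 0.68744167 -0.01975499  0.13      ]
```

Run:
```python
import cv2,numpy as np
g=cv2.imread('pics/top3.png').min(2)
for row in (190,200): print(row,g[row-2:row+3,184:276].mean(0).astype(int).tolist())
g=cv2.imread('pics/top3.png').min(2)
print([g[v,200:250].mean().astype(int) for v in range(205,216)])
```

```text
190 [83, 144, 187, 196, 197, 197, 196, 195, 196, 196, 147, 97, 90, 166, 177, 177, 180, 194, 198, 198, 196, 196, 197, 196, 196, 195, 195, 197, 197, 196, 197, 176, 99, 88, 171, 173, 174, 173, 189, 196, 197, 196, 194, 196, 196, 196, 194, 194, 195, 195, 195, 196, 195, 120, 89, 172, 172, 172, 172, 179, 195, 197, 197, 195, 195, 196, 196, 194, 194, 194, 196, 195, 194, 195, 171, 88, 96, 173, 173, 173, 174, 190, 193, 195, 195, 194, 193, 193, 194, 191, 41, 62]
200 [86, 167, 193, 197, 198, 198, 197, 196, 196, 196, 131, 89, 90, 168, 177, 177, 186, 196, 198, 198, 197, 197, 198, 197, 197, 196, 195, 195, 197, 197, 197, 149, 92, 87, 169, 172, 172, 171, 194, 197, 199, 197, 195, 197, 197, 196, 195, 195, 196, 195, 195, 197, 195, 103, 89, 169, 170, 170, 169, 177, 196, 197, 198, 195, 195, 196, 196, 195, 195, 194, 195, 195, 195, 194, 170, 94, 159, 174, 174, 174, 175, 191, 194, 195, 196, 194, 194, 193, 193, 191, 77, 46]
[np.int64(183), np.int64(183), np.int64(183), np.int64(182), np.int64(182), np.int64(170), np.int64(171), np.int64(174), np.int64(173), np.int64(177), np.int64(175)]
```

```bash
python3 -m jog '0.8 3 -3 0 0;0.8 0 0 -50 0;0.8 0 0 -40 0;0.8 0 0 -32 0;0.8 0 0 0 0'; python3 -m jog '0 0 0 0 0;0 0 0 0 0;0 0 0 0 0;0 0 0 0 0;0 0 0 0 0'
```

```text
time_s: 11.18
tcp_pos: [0.4359, -0.1741, 0.0727]
ee_rot: [[-1.0, -0.002, -0.006], [-0.002, 1.0, 0.001], [0.006, 0.001, -1.0]]
wrist_force: [0.0, -0.9, -0.1]
gripper_width: 0.797
gripper_force: 0.0
time_s: 11.8
tcp_pos: [0.4374, -0.1753, 0.0749]
ee_rot: [[-1.0, 0.0, 0.0], [0.0, 1.0, -0.0], [-0.0, -0.0, -1.0]]
wrist_force: [-0.2, 0.2, -0.2]
gripper_width: 0.32
gripper_force: 0.0
```

```bash
python3 -m jog '0 0 0 0 0;0 0 0 0 0;0 0 0 0 0;0 0 0 0 0'; python3 -m jog '0 0 0 50 0;0 0 0 50 0;0 0 0 0 0'
```

```text
time_s: 12.3
tcp_pos: [0.4371, -0.1752, 0.0744]
ee_rot: [[-1.0, 0.0, -0.001], [0.0, 1.0, 0.0], [0.001, 0.0, -1.0]]
wrist_force: [1.2, -0.2, -1.7]
gripper_width: 0.131
gripper_force: 30.0
time_s: 12.68
tcp_pos: [0.4402, -0.1756, 0.1784]
ee_rot: [[-1.0, -0.0, 0.01], [-0.0, 1.0, -0.001], [-0.01, -0.001, -1.0]]
wrist_force: [0.9, 0.6, -2.6]
gripper_width: 0.127
gripper_force: 30.0
```

```bash
python3 -m jog '0 0 0 60 0;0 10 54 5 0;0 10 54 0 0;0 10 54 0 0;0 10 54 0 0'; python3 -m jog '0 10 54 0 0;0 12 55 0 0;0 12 55 0 0;0 10 55 0 0;0 0 0 0 0'; python3 -m jog '0 0 0 0 0;0 0 0 0 0'
```

```text
time_s: 13.3
tcp_pos: [0.4763, 0.0423, 0.2379]
ee_rot: [[-1.0, 0.001, -0.003], [0.001, 1.0, -0.0], [0.003, -0.0, -1.0]]
wrist_force: [0.6, -0.9, -2.6]
gripper_width: 0.126
gripper_force: 29.9
time_s: 13.92
tcp_pos: [0.5207, 0.2629, 0.2362]
ee_rot: [[-1.0, -0.003, -0.004], [-0.003, 1.0, -0.002], [0.004, -0.002, -1.0]]
wrist_force: [-0.4, -0.0, -2.0]
gripper_width: 0.125
gripper_force: 30.0
time_s: 14.18
tcp_pos: [0.5209, 0.2585, 0.239]
ee_rot: [[-1.0, 0.001, -0.001], [0.001, 1.0, -0.001], [0.001, -0.001, -1.0]]
wrist_force: [0.5, 0.7, -2.5]
gripper_width: 0.129
gripper_force: 30.0
```

```bash
python3 -m jog '0 0 1 -50 0;0 0 0 -50 0;0 0 0 -38 0;0 0 0 -4 0;0 0 0 0 0'; python3 -m jog '0 0 0 -3 0;0 0 0 0 0'; python3 -m jog '0 0 0 -1.5 0;0 0 0 0 0'
```

```text
time_s: 14.8
tcp_pos: [0.5224, 0.2607, 0.0991]
ee_rot: [[-1.0, 0.001, 0.002], [0.001, 1.0, 0.001], [-0.002, 0.001, -1.0]]
wrist_force: [0.2, -0.4, -2.7]
gripper_width: 0.126
gripper_force: 30.0
time_s: 15.05
tcp_pos: [0.5219, 0.2611, 0.0959]
ee_rot: [[-1.0, 0.0, 0.002], [0.0, 1.0, 0.001], [-0.002, 0.001, -1.0]]
wrist_force: [0.2, -0.9, -3.1]
gripper_width: 0.13
gripper_force: 30.0
time_s: 15.3
tcp_pos: [0.5213, 0.2608, 0.0933]
ee_rot: [[-1.0, 0.0, 0.0], [0.0, 1.0, 0.0], [-0.0, 0.0, -1.0]]
wrist_force: [-0.6, -1.2, -2.5]
gripper_width: 0.126
gripper_force: 30.0
```

```bash
python3 -m jog '0 0 0 -1 0;0 0 0 0 0'; python3 -m jog '0 12 -0.2 0 0;0 12 -0.2 0 0;0 12 -0.2 0 0;0 0 0 0 0';  python3 -m jog '0 15 -0.2 0 0;0 15 -0.2 0 0;0 15 -0.2 0 0;0 0 0 0 0'
```

```text
time_s: 15.55
tcp_pos: [0.5216, 0.2609, 0.0925]
ee_rot: [[-1.0, 0.0, 0.0], [0.0, 1.0, 0.0], [-0.0, 0.0, -1.0]]
wrist_force: [-1.1, -0.5, 0.5]
gripper_width: 0.124
gripper_force: 30.0
time_s: 16.05
tcp_pos: [0.5592, 0.2606, 0.0939]
ee_rot: [[-1.0, 0.0, 0.003], [0.0, 1.0, 0.001], [-0.003, 0.001, -1.0]]
wrist_force: [-0.8, 0.0, 4.7]
gripper_width: 0.128
gripper_force: 30.0
time_s: 16.55
tcp_pos: [0.6041, 0.2595, 0.0925]
ee_rot: [[-1.0, 0.001, 0.002], [0.001, 1.0, 0.0], [-0.002, 0.0, -1.0]]
wrist_force: [-0.7, 0.4, 4.9]
gripper_width: 0.125
gripper_force: 30.0
```

Smooth, no lateral force. Now creeping up to the stop plate.

```bash
python3 -m jog '0 4 0 0 0;0 0 0 0 0'; python3 -m jog '0 3 0 0 0;0 0 0 0 0';python3 -m jog '0 2 0 0 0;0 0 0 0 0';python3 -m jog '0 2 0 0 0;0 0 0 0 0'
```

```text
time_s: 16.8
tcp_pos: [0.6061, 0.2594, 0.0921]
ee_rot: [[-1.0, 0.0, -0.001], [0.0, 1.0, -0.0], [0.001, -0.0, -1.0]]
wrist_force: [-0.8, -0.3, 2.9]
gripper_width: 0.127
gripper_force: 30.0
time_s: 17.05
tcp_pos: [0.6091, 0.2594, 0.0918]
ee_rot: [[-1.0, 0.0, -0.001], [0.0, 1.0, -0.0], [0.001, -0.0, -1.0]]
wrist_force: [-2.3, -0.6, 2.2]
gripper_width: 0.123
gripper_force: 30.0
time_s: 17.3
tcp_pos: [0.6114, 0.2594, 0.0919]
ee_rot: [[-1.0, 0.0, -0.0], [0.0, 1.0, -0.0], [0.0, -0.0, -1.0]]
wrist_force: [-2.2, -0.6, 1.8]
gripper_width: 0.124
gripper_force: 30.0
time_s: 17.55
tcp_pos: [0.6136, 0.2595, 0.092]
ee_rot: [[-1.0, 0.0, 0.0], [0.0, 1.0, 0.0], [-0.0, 0.0, -1.0]]
wrist_force: [-2.6, 0.5, 0.3]
gripper_width: 0.128
gripper_force: 30.0
```

```bash
cat > rk.py <<'E'
from h import *
import sys
t=cap('top',sys.argv[1]);A=cv2.imread('pics/top3.png').min(2).astype(float);B=cv2.imread('pics/'+sys.argv[1]).min(2).astype(float)
cols=range(*map(int,sys.argv[2:4]))
# vertical shift of rack features (rows 225-255 bar/panel) per column by phase correlation
for (r0,r1) in ((180,215),(225,255)):
  for c0 in cols[::16]:
    a=A[r0:r1,c0:c0+16];b=B[r0:r1,c0:c0+16]
    (dx,dy),q=cv2.phaseCorrelate(a,b,cv2.createHanningWindow((16,r1-r0),cv2.CV_64F)); print((r0,c0),round(dx,2),round(dy,2),round(q,2),round(np.abs(a-b).mean(),1))
E
python3 rk.py top4.png 184 276
```

```text
(180, 184) 43.44 -41.85 -0.01 107.0
(180, 200) -0.51 -8.6 0.37 118.1
(180, 216) -0.6 10.09 0.46 59.8
(180, 232) 5.26 -17.72 0.17 32.6
(180, 248) 0.22 0.16 0.72 14.4
(180, 264) 0.8 -0.54 0.76 8.9
(225, 184) -0.01 -0.98 0.75 6.9
(225, 200) 1.04 -8.45 -0.24 10.7
(225, 216) 5.08 -0.62 0.34 14.1
(225, 232) 0.45 -10.02 0.59 19.6
(225, 248) -0.93 1.98 0.59 12.9
(225, 264) -3.84 14.3 0.32 44.2
```

View pics/top4.png

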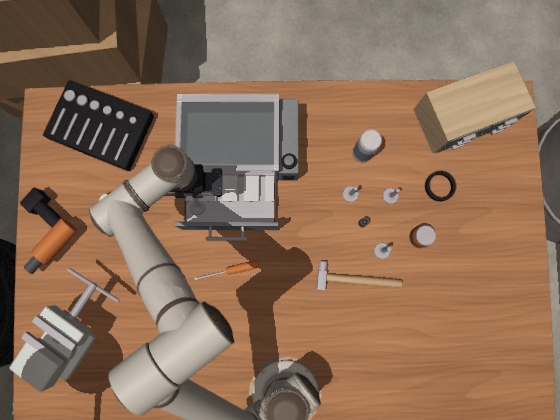

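The arm is placing the valve at (200,180), and the rack's bar is at (226,239), apparently shifted slightly inward. I'll measure that precisely on the bar and panel edges.

Run:
```python
import cv2,numpy as np
A=cv2.imread('pics/top3.png').min(2).astype(float);B=cv2.imread('pics/top4.png').min(2).astype(float)
for c in ((210,214),(223,227),(238,242),(180,186),(246,256)):
    print(c,[A[228:252,c[0]:c[1]].mean(1).astype(int).tolist(),B[228:252,c[0]:c[1]].mean(1).astype(int).tolist()])
for c in ((252,256),(268,272)): print(c,A[204:216,c[0]:c[1]].mean(1).astype(int),B[204:216,c[0]:c[1]].mean(1).astype(int))
```

```text
(210, 214) [[92, 91, 90, 92, 129, 134, 138, 141, 68, 84, 87, 92, 99, 97, 99, 101, 102, 101, 103, 132, 164, 170, 120, 84], [60, 60, 83, 82, 82, 84, 85, 84, 78, 77, 87, 81, 75, 82, 86, 88, 87, 88, 88, 85, 84, 83, 86, 86]]
(223, 227) [[91, 90, 90, 89, 112, 134, 137, 140, 52, 59, 58, 54, 59, 36, 39, 41, 54, 86, 87, 127, 163, 171, 121, 80], [43, 43, 40, 39, 41, 41, 42, 43, 44, 76, 87, 82, 71, 80, 85, 87, 88, 87, 86, 85, 83, 82, 85, 83]]
(238, 242) [[88, 90, 89, 87, 106, 131, 134, 139, 70, 77, 76, 85, 95, 59, 61, 60, 84, 97, 97, 130, 162, 172, 155, 81], [66, 64, 47, 46, 46, 46, 48, 49, 48, 75, 86, 82, 64, 37, 39, 39, 38, 40, 39, 40, 38, 36, 38, 37]]
(180, 186) [[83, 83, 82, 87, 140, 135, 138, 134, 51, 58, 62, 80, 87, 86, 86, 89, 81, 82, 82, 83, 82, 80, 79, 77], [59, 67, 88, 87, 90, 93, 93, 91, 85, 85, 91, 88, 90, 89, 89, 91, 84, 83, 84, 85, 84, 82, 81, 79]]
(246, 256) [[88, 90, 88, 85, 107, 129, 133, 138, 62, 57, 54, 65, 77, 38, 39, 36, 57, 79, 80, 83, 86, 82, 76, 80], [52, 43, 39, 39, 39, 38, 40, 39, 40, 41, 43, 43, 39, 39, 39, 37, 36, 38, 38, 39, 39, 36, 36, 38]]
(252, 256) [194 195 195 195 196 196 164 165 171 173 176 172] [176 177 173 173 176 174 175 175 174 174 180 180]
(268, 272) [195 195 195 195 196 197 165 167 175 174 176 101] [175 178 176 176 177 176 176 177 177 175 180 178]
```

The rack slid about 33 mm inward, because pressing the valve down dragged it along. The fix is to release the valve, which already stands under the lips, push the rack's panel back out from the inside with closed fingers, then re-grip and slide without pressing.

```bash
python3 -m jog '0.4 0 0 0 0;0.4 0 0 0 0;0.4 0 0 0 0;0.4 0 0 0 0'; python3 -m jog '0.4 0 0 40 0;0.3 0 0 35 0;0 -35 -50 0 0;0 -35 -50 0 0;0 0 0 0 0';python3 -m jog '0 0 0 0 0;0 0 0 -40 0;0 0 0 -35 0;0 0 0 0 0'
```

```text
time_s: 18.1
tcp_pos: [0.6135, 0.2596, 0.0922]
ee_rot: [[-1.0, 0.0, 0.0], [0.0, 1.0, 0.0], [-0.0, 0.0, -1.0]]
wrist_force: [0.3, 0.4, -0.2]
gripper_width: 0.387
gripper_force: 0.0
time_s: 18.73
tcp_pos: [0.5404, 0.1563, 0.1674]
ee_rot: [[-1.0, 0.003, -0.002], [0.003, 1.0, -0.001], [0.002, -0.001, -1.0]]
wrist_force: [0.9, 0.9, 0.7]
gripper_width: 0.052
gripper_force: 0.0
time_s: 19.23
tcp_pos: [0.5424, 0.1596, 0.0894]
ee_rot: [[-1.0, -0.0, -0.005], [-0.0, 1.0, -0.003], [0.005, -0.003, -1.0]]
wrist_force: [0.5, -0.6, 0.7]
gripper_width: 0.001
gripper_force: 0.0
```

```bash
python3 -m jog '0 -10 0 0 0;0 -8 0 0 0;0 -5 0 0 0;0 -5 0 0 0;0 -5 0 0 0'; python3 -m jog '0 -5 0 0 0;0 -5 0 0 0;0 -4 0 0 0;0 0 0 0 0';python3 -m jog '0 -3 0 0 0;0 0 0 0 0';python3 -m jog '0 -3 0 0 0;0 0 0 0 0'
```

```text
time_s: 19.85
tcp_pos: [0.5117, 0.1603, 0.0935]
ee_rot: [[-1.0, -0.0, 0.004], [-0.0, 1.0, 0.002], [-0.004, 0.002, -1.0]]
wrist_force: [3.7, 0.4, 2.8]
gripper_width: 0.005
gripper_force: 1.7
time_s: 20.35
tcp_pos: [0.4953, 0.1592, 0.0918]
ee_rot: [[-1.0, 0.0, -0.002], [0.0, 1.0, -0.001], [0.002, -0.001, -1.0]]
wrist_force: [1.5, 1.0, 0.3]
gripper_width: 0.005
gripper_force: 0.8
time_s: 20.6
tcp_pos: [0.4937, 0.1593, 0.0918]
ee_rot: [[-1.0, 0.0, 0.001], [0.0, 1.0, -0.0], [-0.001, -0.0, -1.0]]
wrist_force: [5.1, 0.8, -1.8]
gripper_width: 0.006
gripper_force: 2.6
time_s: 20.85
tcp_pos: [0.4937, 0.1594, 0.0919]
ee_rot: [[-1.0, -0.0, 0.006], [-0.0, 1.0, 0.001], [-0.006, 0.001, -1.0]]
wrist_force: [14.5, -3.8, -9.0]
gripper_width: 0.003
gripper_force: 7.4
```

```bash
python3 -m jog '0 8 0 0 0;0 0 0 40 0;0.4 0 -40 40 0;0.4 0 -60 0 0;0.4 0 0 0 0'
python3 - <<'E'
from h import *
a=cap('scene','s5.png');t=cap('top','t5.png');print(r.sense()['tcp_pos'])
s=cv2.imread('pics/s5.png')[180:330,240:420];tt=cv2.imread('pics/t5.png')[150:270,165:315]
cv2.imwrite('pics/c5.png',np.hstack([cv2.resize(s,None,fx=2.2,fy=2.2,interpolation=cv2.INTER_CUBIC),cv2.resize(tt,(396,330),interpolation=cv2.INTER_CUBIC)[:330]]))
E
```

```text
time_s: 21.48
tcp_pos: [0.4961, 0.0563, 0.1716]
ee_rot: [[-1.0, 0.005, -0.004], [0.005, 1.0, -0.001], [0.004, -0.001, -1.0]]
wrist_force: [0.0, 0.9, -0.5]
gripper_width: 0.261
gripper_force: 0.0
[0.49713849 0.05877338 0.17145954]
```

View pics/c5.png

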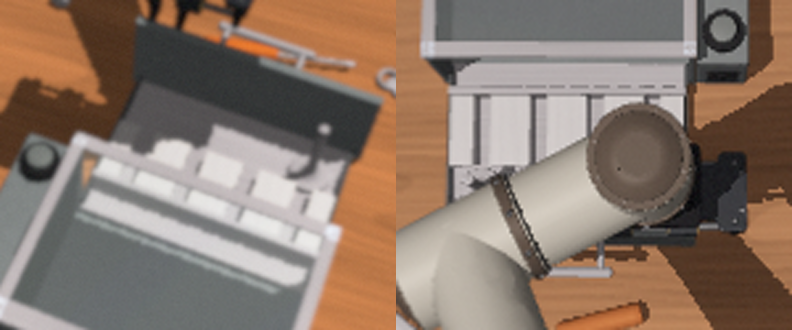

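The valve stands in or near the mouth of the left channel, with its tip at scene-crop pixel (324,131). It stayed behind, in world terms, while the rack came out.

Run:
```python
from h import *
a=cap('scene')
f=lambda x,y:((x+.5)/2.2-.5+240,(y+.5)/2.2-.5+180)
print(onz(a,*f(324,131),.128),onz(a,*f(311,170),.037),onz(a,*f(300,172),.026))
```

```text
[0.53671561 0.26223734 0.128     ] [0.53589933 0.26215497 0.037     ] [0.53685436 0.25066279 0.026     ]
```

```bash
python3 -m jog '0.5 10 50 0 0;0.5 10 50 0 0;0.5 10 50 0 0;0.5 11 51 0 0;0.5 0 0 0 0'; python3 -m jog '0.5 0 0 0 0;0.5 0 0 -40 0;0.5 0 0 -33 0;0 0 0 0 0;0 0 0 0 0';python3 -m jog '0 0 0 0 0;0 0 0 0 0;0 0 0 0 0;0 0 0 0 0;0 0 0 0 0'
```

```text
time_s: 22.25
tcp_pos: [0.5388, 0.2648, 0.1705]
ee_rot: [[-1.0, -0.005, -0.002], [-0.005, 1.0, -0.001], [0.002, -0.001, -1.0]]
wrist_force: [-0.2, -0.4, -0.3]
gripper_width: 0.497
gripper_force: 0.0
time_s: 22.88
tcp_pos: [0.5402, 0.2605, 0.1007]
ee_rot: [[-1.0, 0.0, 0.002], [0.0, 1.0, 0.001], [-0.002, 0.001, -1.0]]
wrist_force: [-0.0, -0.1, -0.0]
gripper_width: 0.353
gripper_force: 0.0
time_s: 23.5
tcp_pos: [0.54, 0.2606, 0.1004]
ee_rot: [[-1.0, -0.0, 0.002], [-0.0, 1.0, 0.0], [-0.002, 0.0, -1.0]]
wrist_force: [-1.3, -2.2, 5.2]
gripper_width: 0.123
gripper_force: 30.0
```

```bash
python3 -m jog '0 0 0 2 0;0 0 0 0 0;0 0 0 0 0'; python3 -m jog '0 -6 0 0 0;0 -6 0 0 0;0 0 0 0 0'
python3 - <<'E'
from h import *
a=cap('scene','s6.png');t=cap('top','t6.png')
s=cv2.imread('pics/s6.png')[200:300,310:420];tt=cv2.imread('pics/t6.png')[150:270,165:315]
cv2.imwrite('pics/c6.png',np.hstack([cv2.resize(s,(396,360),interpolation=cv2.INTER_CUBIC),cv2.resize(tt,(396,360),interpolation=cv2.INTER_CUBIC)]))
E
```

```text
time_s: 23.88
tcp_pos: [0.539, 0.2604, 0.1006]
ee_rot: [[-1.0, 0.0, -0.001], [0.0, 1.0, -0.001], [0.001, -0.001, -1.0]]
wrist_force: [-0.8, -0.0, -0.9]
gripper_width: 0.125
gripper_force: 30.0
time_s: 24.25
tcp_pos: [0.5278, 0.261, 0.1021]
ee_rot: [[-1.0, -0.0, 0.002], [-0.0, 1.0, 0.001], [-0.002, 0.001, -1.0]]
wrist_force: [1.7, 0.3, 1.3]
gripper_width: 0.119
gripper_force: 30.0
```

View pics/c6.png

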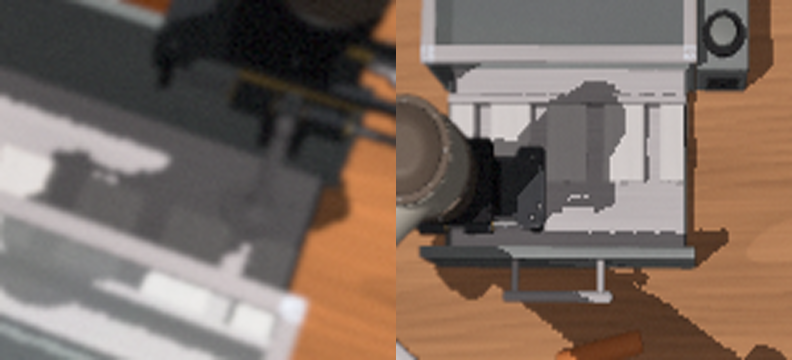

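The rack is fully out (bar at top row ≈248.7). The valve is held upright on the loading strip, in front of the left channel.

```bash
python3 -m jog '0 0 0 1.5 0;0 0 0 0 0;0 0 0 0 0;0 0 0 0 0'; python3 -m jog '0 6 0 0 0;0 6 0 0 0;0 6 0 0 0;0 0 0 0 0;0 0 0 0 0'; python3 -m jog '0 6 0 0 0;0 6 0 0 0;0 0 0 0 0;0 0 0 0 0'
```

```text
time_s: 24.85
tcp_pos: [0.527, 0.2603, 0.1021]
ee_rot: [[-1.0, 0.0, -0.001], [0.0, 1.0, -0.001], [0.001, -0.001, -1.0]]
wrist_force: [0.6, 0.0, -2.3]
gripper_width: 0.125
gripper_force: 30.0
time_s: 25.48
tcp_pos: [0.5452, 0.2604, 0.1025]
ee_rot: [[-1.0, 0.001, -0.0], [0.001, 1.0, -0.0], [0.0, -0.0, -1.0]]
wrist_force: [-0.3, -0.2, -2.2]
gripper_width: 0.122
gripper_force: 30.0
time_s: 25.98
tcp_pos: [0.5573, 0.2604, 0.1025]
ee_rot: [[-1.0, 0.0, -0.0], [0.0, 1.0, -0.0], [0.0, -0.0, -1.0]]
wrist_force: [-0.3, -0.1, -2.7]
gripper_width: 0.127
gripper_force: 30.0
```

```bash
python3 -m jog '0 8 -0.2 0 0;0 8 -0.2 0 0;0 8 -0.2 0 0;0 8 -0.2 0 0;0 0 0 0 0'; for i in 1; do python3 -m jog '0 8 0 0 0;0 5 0 0 0;0 0 0 0 0;0 0 0 0 0'; done; python3 -m jog '0 3 0 0 0;0 0 0 0 0;0 0 0 0 0';  python3 -m jog '0 3 0 0 0;0 0 0 0 0;0 0 0 0 0'
```

```text
time_s: 26.6
tcp_pos: [0.5901, 0.2596, 0.1024]
ee_rot: [[-1.0, 0.001, 0.0], [0.001, 1.0, 0.0], [-0.0, 0.0, -1.0]]
wrist_force: [-0.8, 0.1, -1.6]
gripper_width: 0.121
gripper_force: 30.0
time_s: 27.1
tcp_pos: [0.6022, 0.2597, 0.1025]
ee_rot: [[-1.0, 0.0, -0.0], [0.0, 1.0, -0.0], [0.0, -0.0, -1.0]]
wrist_force: [-1.3, -0.6, -2.1]
gripper_width: 0.126
gripper_force: 30.0
time_s: 27.48
tcp_pos: [0.6053, 0.2597, 0.1026]
ee_rot: [[-1.0, 0.0, -0.0], [0.0, 1.0, -0.0], [0.0, -0.0, -1.0]]
wrist_force: [0.4, -0.8, -2.9]
gripper_width: 0.125
gripper_force: 30.0
time_s: 27.85
tcp_pos: [0.6083, 0.2597, 0.1026]
ee_rot: [[-1.0, 0.0, -0.0], [0.0, 1.0, -0.0], [0.0, -0.0, -1.0]]
wrist_force: [0.4, 1.3, -2.6]
gripper_width: 0.122
gripper_force: 30.0
```

```bash
python3 -m jog '0 2 0 0 0;0 0 0 0 0;0 0 0 0 0';  python3 -m jog '0 1.5 0 0 0;0 0 0 0 0;0 0 0 0 0';  python3 -m jog '0 1.5 0 0 0;0 0 0 0 0;0 0 0 0 0'
```

```text
time_s: 28.22
tcp_pos: [0.6103, 0.2597, 0.1026]
ee_rot: [[-1.0, 0.0, -0.0], [0.0, 1.0, -0.0], [0.0, -0.0, -1.0]]
wrist_force: [0.2, 0.1, -3.0]
gripper_width: 0.122
gripper_force: 30.0
time_s: 28.6
tcp_pos: [0.6119, 0.2597, 0.1026]
ee_rot: [[-1.0, 0.0, -0.0], [0.0, 1.0, -0.0], [0.0, -0.0, -1.0]]
wrist_force: [0.1, 0.8, -2.8]
gripper_width: 0.123
gripper_force: 30.0
time_s: 28.98
tcp_pos: [0.6134, 0.2597, 0.1026]
ee_rot: [[-1.0, 0.0, -0.0], [0.0, 1.0, -0.0], [0.0, -0.0, -1.0]]
wrist_force: [0.1, 0.2, -2.6]
gripper_width: 0.12
gripper_force: 30.0
```

```bash
python3 -m jog '0 1.5 0 0 0;0 0 0 0 0;0 0 0 0 0';  python3 -m jog '0 1.5 0 0 0;0 0 0 0 0;0 0 0 0 0';  python3 -m jog '0 1.5 0 0 0;0 0 0 0 0;0 0 0 0 0'
python3 - <<'E'
from h import *
t=cap('top','t7.png')
g=cv2.imread('pics/t7.png').min(2)
for c in (212,225,240): print(g[240:254,c-2:c+3].mean(1).astype(int))
E
```

```text
time_s: 29.35
tcp_pos: [0.6149, 0.2597, 0.1026]
ee_rot: [[-1.0, 0.0, -0.0], [0.0, 1.0, -0.0], [0.0, -0.0, -1.0]]
wrist_force: [-0.0, 0.2, -2.7]
gripper_width: 0.122
gripper_force: 30.0
time_s: 29.72
tcp_pos: [0.6164, 0.2597, 0.1026]
ee_rot: [[-1.0, 0.0, -0.0], [0.0, 1.0, 0.0], [0.0, 0.0, -1.0]]
wrist_force: [0.3, 0.6, -1.9]
gripper_width: 0.124
gripper_force: 30.0
time_s: 30.1
tcp_pos: [0.6179, 0.2597, 0.1026]
ee_rot: [[-1.0, 0.0, -0.0], [0.0, 1.0, -0.0], [0.0, -0.0, -1.0]]
wrist_force: [-0.1, 0.3, -2.2]
gripper_width: 0.125
gripper_force: 30.0
[ 81  79  81  83  85  91 100 104 141 160 122  85  82  82]
[64 38 40 41 61 87 84 73 85 86 77 83 80 81]
[55 53 55 54 55 55 56 76 85 85 80 56 56 64]
```

```bash
python3 -m jog '0 1.5 0 0 0;0 0 0 0 0;0 0 0 0 0';  python3 -m jog '0 1.5 0 0 0;0 0 0 0 0;0 0 0 0 0';  python3 -m jog '0 1.5 0 0 0;0 0 0 0 0;0 0 0 0 0'
```

```text
time_s: 30.52
tcp_pos: [0.6193, 0.2597, 0.1026]
ee_rot: [[-1.0, 0.0, -0.0], [0.0, 1.0, 0.0], [0.0, 0.0, -1.0]]
wrist_force: [-0.1, 0.2, -1.3]
gripper_width: 0.122
gripper_force: 30.0
time_s: 30.9
tcp_pos: [0.6208, 0.2597, 0.1026]
ee_rot: [[-1.0, 0.0, -0.0], [0.0, 1.0, -0.0], [0.0, -0.0, -1.0]]
wrist_force: [-0.1, -0.4, -2.1]
gripper_width: 0.125
gripper_force: 30.0
time_s: 31.28
tcp_pos: [0.6223, 0.2597, 0.1026]
ee_rot: [[-1.0, 0.0, -0.0], [0.0, 1.0, -0.0], [0.0, -0.0, -1.0]]
wrist_force: [-1.2, 0.1, -2.4]
gripper_width: 0.122
gripper_force: 30.0
```

```bash
python3 -m jog '0 1 0 0 0;0 0 0 0 0;0 0 0 0 0';  python3 -m jog '0 1 0 0 0;0 0 0 0 0;0 0 0 0 0'; python3 -m jog '0 1 0 0 0;0 0 0 0 0;0 0 0 0 0'
```

```text
time_s: 31.65
tcp_pos: [0.6233, 0.2597, 0.1026]
ee_rot: [[-1.0, 0.0, -0.0], [0.0, 1.0, -0.0], [0.0, -0.0, -1.0]]
wrist_force: [-1.9, 0.8, -1.4]
gripper_width: 0.119
gripper_force: 30.0
time_s: 32.02
tcp_pos: [0.6243, 0.2597, 0.1026]
ee_rot: [[-1.0, 0.0, -0.0], [0.0, 1.0, -0.0], [0.0, -0.0, -1.0]]
wrist_force: [-0.8, 0.0, -2.0]
gripper_width: 0.12
gripper_force: 30.0
time_s: 32.4
tcp_pos: [0.6253, 0.2597, 0.1026]
ee_rot: [[-1.0, 0.0, -0.0], [0.0, 1.0, -0.0], [0.0, -0.0, -1.0]]
wrist_force: [-2.1, -0.3, -1.6]
gripper_width: 0.123
gripper_force: 30.0
```

```bash
python3 -m jog '0 2 0 0 0;0 0 0 0 0;0 0 0 0 0'; python3 -m jog '0 2 0 0 0;0 0 0 0 0;0 0 0 0 0'
python3 - <<'E'
from h import *
t=cap('top','t8.png')
g=cv2.imread('pics/t8.png').min(2)
for c in (212,225,240): print(g[240:254,c-2:c+3].mean(1).astype(int))
g=cv2.imread('pics/t7.png').min(2)
E
```

```text
time_s: 32.78
tcp_pos: [0.6274, 0.2597, 0.1026]
ee_rot: [[-1.0, 0.0, 0.0], [0.0, 1.0, 0.0], [-0.0, 0.0, -1.0]]
wrist_force: [-1.1, 0.0, -1.3]
gripper_width: 0.117
gripper_force: 30.0
time_s: 33.15
tcp_pos: [0.6294, 0.2597, 0.1026]
ee_rot: [[-1.0, 0.0, -0.0], [0.0, 1.0, 0.0], [0.0, 0.0, -1.0]]
wrist_force: [-1.7, -0.5, -1.7]
gripper_width: 0.122
gripper_force: 30.0
[ 81  78  87 100 100 100 103 134 167 172 122  85  82  81]
[64 36 41 40 60 87 84 73 85 84 76 82 80 80]
[54 53 54 52 54 55 56 75 83 85 79 64 81 79]
```

Bar rows are unchanged, so the rack hasn't moved. The steady −1.5 N since x≈0.622 means the head is on the stop plate and the stem is starting to tilt in the pads. I'll release, go toward valve A, and check the tip position.

```bash
python3 -m jog '0 0 0 -1.5 0;0.4 0 0 0 0;0.4 0 0 0 0;0.4 0 0 0 0;0.4 0 0 0 0'; python3 -m jog '0.4 0 0 40 0;0.4 0 0 35 0;0.8 -3 -52 0 0;0.8 -3 -52 0 0;0.8 -3 -53 0 0';python3 -m jog '0.8 -3 -53 0 0;0.8 -3 -53 0 0;0.8 -3 -53 0 0;0.8 -3 -53 0 0;0.8 -3 -53 0 0'
python3 - <<'E'
from h import *
print(r.sense()['tcp_pos'])
a=cap('scene','s9.png');t=cap('top','t9.png')
print(proj(a,[[.6135,.2595,.128],[.6135,.2595,.03]]),proj(t,[[.6135,.2595,.128],[.6135,.2595,.04]]))
s=cv2.imread('pics/s9.png')[220:300,320:430];tt=cv2.imread('pics/t9.png')[165:245,165:275]
cv2.imwrite('pics/c9.png',np.vstack([cv2.resize(s,(412,300),interpolation=cv2.INTER_CUBIC),cv2.resize(tt,(412,300),interpolation=cv2.INTER_CUBIC)]))
E
```

```text
time_s: 33.83
tcp_pos: [0.6296, 0.2598, 0.1012]
ee_rot: [[-1.0, 0.0, 0.0], [0.0, 1.0, 0.0], [-0.0, 0.0, -1.0]]
wrist_force: [-1.1, 0.5, -0.4]
gripper_width: 0.392
gripper_force: 0.0
time_s: 34.45
tcp_pos: [0.6203, 0.1014, 0.1764]
ee_rot: [[-1.0, -0.0, 0.001], [-0.0, 1.0, 0.0], [-0.001, 0.0, -1.0]]
wrist_force: [0.9, -0.7, -0.2]
gripper_width: 0.657
gripper_force: 0.0
time_s: 35.08
tcp_pos: [0.6053, -0.1639, 0.1764]
ee_rot: [[-1.0, 0.0, 0.001], [0.0, 1.0, -0.0], [-0.001, -0.0, -1.0]]
wrist_force: [-0.2, -0.6, 0.5]
gripper_width: 0.8
gripper_force: 0.0
[ 0.60531537 -0.16393741  0.17639231]
[[377.46305842 264.4081831 ]
 [371.47197643 282.77143847]] [[191.92973704 188.01144321]
 [196.49381061 192.84199229]]
```

View pics/c9.png

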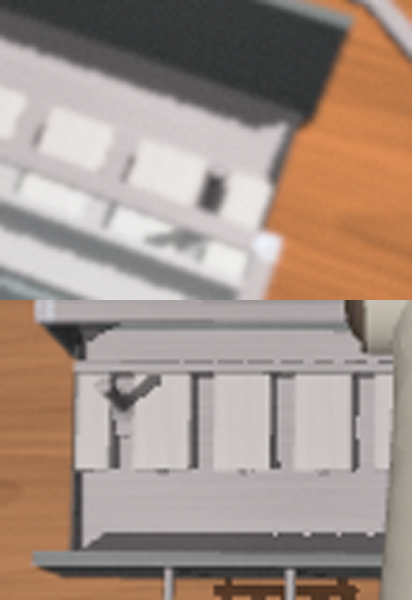

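The crop shows valve C upright in the left slot, its tip at about (192.6,187) in top pixels, against (191.9,188) predicted for the stop plate. It is seated. Next I check where the remaining valves are.

```bash
cat > vd.py <<'E'
from h import *
import sys
a=cap('scene',sys.argv[1])
im=cv2.imread('pics/'+sys.argv[1]);hsv=cv2.cvtColor(im,cv2.COLOR_BGR2HSV)
m=((hsv[...,1]<45)&(hsv[...,2]>130)).astype(np.uint8); m[:, 260:]=0
n,l,st,ce=cv2.connectedComponentsWithStats(cv2.morphologyEx(m,cv2.MORPH_OPEN,np.ones((3,3))))
for i in range(1,n):
    if 25<st[i,4]<900: print(ce[i].round(1),st[i].tolist(),onz(a,*ce[i],.008)[:2].round(4))
E
python3 vd.py s10.png
python3 - <<'E'
from h import *
a=cap('scene')
print(proj(a,[[.607,-.216,.008],[.599,-.343,.008],[.429,-.3075,.008]]))
E
```

```text
[226.8  11. ] [190, 0, 70, 26, 840] [-0.2959 -0.5719]
[254.2 115.1] [247, 98, 13, 32, 311] [ 0.1635 -0.2613]
[158.3 153.9] [149, 147, 20, 15, 247] [ 0.4238 -0.4667]
[168.7 212.3] [160, 205, 16, 14, 135] [ 0.6022 -0.3343]
[159.5 230.6] [147, 221, 26, 21, 442] [ 0.6652 -0.3284]
[204.5 230.4] [199, 227, 11, 7, 54] [ 0.6188 -0.2141]
[ 15.2 412.7] [0, 400, 44, 20, 478] [ 1.1976 -0.3867]
[[205.81808504 226.81715715]
 [166.52312975 210.51028707]
 [204.75872189 170.5308349 ]]
```

```bash
python3 -m jog '0.8 1 -53 0 0;0.8 0 0 0 0;0.8 0 0 -45 0;0.8 0 0 -40 0;0.8 0 0 -11 0'; python3 -m jog '0 0 0 0 0;0 0 0 0 0;0 0 0 0 0;0 0 0 0 0;0 0 0 0 0'; python3 -m jog '0 0 0 0 0;0 0 0 0 0;0 0 0 0 0;0 0 0 0 0;0 0 0 0 0'
```

```text
time_s: 35.9
tcp_pos: [0.6048, -0.2133, 0.0775]
ee_rot: [[-1.0, -0.001, -0.005], [-0.001, 1.0, 0.001], [0.005, 0.001, -1.0]]
wrist_force: [-0.8, -0.2, 0.3]
gripper_width: 0.804
gripper_force: 0.0
time_s: 36.52
tcp_pos: [0.6065, -0.2154, 0.0806]
ee_rot: [[-1.0, 0.0, 0.001], [0.0, 1.0, -0.0], [-0.001, -0.0, -1.0]]
wrist_force: [0.2, -0.6, -0.3]
gripper_width: 0.315
gripper_force: 0.0
time_s: 37.15
tcp_pos: [0.6064, -0.2154, 0.0802]
ee_rot: [[-1.0, 0.0, 0.0], [0.0, 1.0, -0.0], [-0.0, -0.0, -1.0]]
wrist_force: [0.4, -2.4, -0.4]
gripper_width: 0.121
gripper_force: 30.0
```

```bash
python3 -m jog '0 0 0 55 0;0 0 0 55 0;0 0 0 50 0;0 -11 51 0 0;0 -11 51 0 0'; python3 -m jog '0 -11 51 0 0;0 -11 51 0 0;0 -11 51 0 0;0 -11 51 0 0;0 -10 52 0 0'; python3 -m jog '0 -10 52 0 0;0 0 0 0 0;0 0 0 -55 0;0 0 0 -45 0;0 0 0 -30 0'; python3 -m jog '0 0 0 -6 0;0 0 0 0 0;0 0 0 0 0'
```

```text
time_s: 37.78
tcp_pos: [0.5836, -0.112, 0.2398]
ee_rot: [[-1.0, 0.002, -0.0], [0.002, 1.0, 0.001], [0.0, 0.001, -1.0]]
wrist_force: [0.5, 0.6, -2.2]
gripper_width: 0.124
gripper_force: 30.0
time_s: 38.4
tcp_pos: [0.5291, 0.1444, 0.2395]
ee_rot: [[-1.0, 0.0, -0.002], [0.0, 1.0, 0.0], [0.002, 0.0, -1.0]]
wrist_force: [1.6, -0.1, -1.2]
gripper_width: 0.126
gripper_force: 30.0
time_s: 39.02
tcp_pos: [0.5188, 0.1932, 0.1074]
ee_rot: [[-1.0, 0.002, -0.004], [0.002, 1.0, -0.002], [0.004, -0.002, -1.0]]
wrist_force: [-0.6, 0.4, -2.4]
gripper_width: 0.127
gripper_force: 30.0
time_s: 39.4
tcp_pos: [0.5214, 0.1952, 0.1058]
ee_rot: [[-1.0, 0.0, 0.003], [0.0, 1.0, 0.002], [-0.003, 0.002, -1.0]]
wrist_force: [0.2, 0.9, -0.9]
gripper_width: 0.122
gripper_force: 30.0
```

```bash
python3 -m jog '0 0 0 -6 0;0 0 0 0 0;0 0 0 0 0'; python3 -m jog '0 0 0 2.5 0;0 0 0 0 0;0 0 0 0 0'; python3 -m jog '0 7 0 0 0;0 7 0 0 0;0 7 -0.2 0 0;0 7 -0.2 0 0;0 7 0 0 0'; python3 -m jog '0 7 -0.2 0 0;0 7 -0.2 0 0;0 7 0 0 0;0 7 -0.2 0 0;0 7 0 0 0'
```

```text
time_s: 39.78
tcp_pos: [0.5204, 0.1948, 0.0983]
ee_rot: [[-1.0, 0.0, 0.0], [0.0, 1.0, 0.0], [-0.0, 0.0, -1.0]]
wrist_force: [-0.0, 0.0, -1.6]
gripper_width: 0.122
gripper_force: 30.0
time_s: 40.15
tcp_pos: [0.5204, 0.1948, 0.1008]
ee_rot: [[-1.0, 0.0, 0.0], [0.0, 1.0, 0.0], [-0.0, 0.0, -1.0]]
wrist_force: [-0.3, -0.4, -2.5]
gripper_width: 0.123
gripper_force: 30.0
time_s: 40.78
tcp_pos: [0.5559, 0.1943, 0.1005]
ee_rot: [[-1.0, 0.0, -0.0], [0.0, 1.0, -0.0], [0.0, -0.0, -1.0]]
wrist_force: [0.9, 0.3, -2.1]
gripper_width: 0.125
gripper_force: 30.0
time_s: 41.4
tcp_pos: [0.5908, 0.1937, 0.1006]
ee_rot: [[-1.0, 0.0, -0.0], [0.0, 1.0, 0.0], [0.0, 0.0, -1.0]]
wrist_force: [0.4, 0.2, -1.7]
gripper_width: 0.126
gripper_force: 30.0
```

```bash
q(){ python3 -c "
from station import r
s=r.sense();print(s['tcp_pos'].round(4),s['wrist_force'].round(1),s['moment'].round(2))"; }
python3 -m jog '0 7 0 0 0;0 7 0 0 0;0 0 0 0 0;0 0 0 0 0' >/dev/null;q
python3 -m jog '0 2 0 0 0;0 0 0 0 0;0 0 0 0 0'>/dev/null;q
python3 -m jog '0 2 0 0 0;0 0 0 0 0;0 0 0 0 0'>/dev/null;q
python3 -m jog '0 2 0 0 0;0 0 0 0 0;0 0 0 0 0'>/dev/null;q
python3 -m jog '0 2 0 0 0;0 0 0 0 0;0 0 0 0 0'>/dev/null;q
```

```text
[0.6041 0.1936 0.1005] [ 0.   0.4 -2.6] [-0.03  0.03 -0.03]
[0.6063 0.1937 0.1007] [ 0.6 -0.7 -1.6] [-0.01  0.02  0.04]
[0.6084 0.1937 0.1006] [ 0.1 -0.  -1.8] [-0.04  0.01 -0.02]
[0.6104 0.1937 0.1006] [-0.7 -0.6 -2.2] [-0.05  0.02  0.  ]
[0.6124 0.1937 0.1007] [ 0.5 -0.5 -1.7] [-0.02  0.01 -0.  ]
```

```bash
cat > q.sh <<'E'
python3 -c "
from station import r
s=r.sense();print(s['tcp_pos'].round(4),s['wrist_force'].round(1),s['moment'].round(2))"
E
python3 -m jog '0 1.5 0 0 0;0 0 0 0 0;0 0 0 0 0' >/dev/null;sh q.sh
python3 -m jog '0 1.5 0 0 0;0 0 0 0 0;0 0 0 0 0'>/dev/null;sh q.sh
python3 -m jog '0 1.5 0 0 0;0 0 0 0 0;0 0 0 0 0'>/dev/null;sh q.sh
python3 -m jog '0 1.5 0 0 0;0 0 0 0 0;0 0 0 0 0'>/dev/null;sh q.sh
```

```text
[0.6138 0.1937 0.1006] [-0.7  0.8 -2.3] [-0.02  0.11 -0.01]
[0.6152 0.1937 0.1006] [-0.3  0.8 -1.2] [-0.03  0.29 -0.06]
[0.6167 0.1936 0.1006] [-1.6 -0.4 -1.7] [ 0.    0.59 -0.01]
[0.6182 0.1936 0.1006] [-1.9  0.3 -1.2] [-0.01  0.83 -0.01]
```

```bash
python3 -m jog '0 -3.5 0 -2 0;0 0 0 0 0;0 0 0 0 0';sh q.sh; python3 -m jog '0.4 0 0 0 0;0.4 0 0 0 0;0.4 0 0 0 0;0.4 0 0 0 0'; python3 -m jog '0.4 0 0 40 0;0.4 0 0 40 0;0.8 -3 -60 0 0;0.8 0 -60 0 0;0.8 0 -60 0 0'; python3 -m jog '0.8 -3 -60 0 0;0.8 0 -60 0 0;0.8 -4 -60 0 0;0.8 0 -60 0 0;0.8 0 0 0 0'; sh q.sh;python3 vd.py s11.png
```

```text
time_s: 45.28
tcp_pos: [0.615, 0.1938, 0.0985]
ee_rot: [[-1.0, 0.0, 0.0], [0.0, 1.0, 0.0], [-0.0, 0.0, -1.0]]
wrist_force: [-0.5, 0.5, -2.2]
gripper_width: 0.125
gripper_force: 30.0
[0.615  0.1938 0.0985] [-0.5  0.5 -2.2] [ 0.    0.25 -0.06]
time_s: 45.78
tcp_pos: [0.6151, 0.1938, 0.0989]
ee_rot: [[-1.0, 0.0, 0.001], [0.0, 1.0, 0.0], [-0.001, 0.0, -1.0]]
wrist_force: [0.3, -0.5, 0.1]
gripper_width: 0.387
gripper_force: 0.0
time_s: 46.4
tcp_pos: [0.6118, 0.0122, 0.1791]
ee_rot: [[-1.0, -0.001, 0.001], [-0.001, 1.0, 0.0], [-0.001, 0.0, -1.0]]
wrist_force: [0.3, 0.0, -0.9]
gripper_width: 0.659
gripper_force: 0.0
time_s: 47.02
tcp_pos: [0.6041, -0.2303, 0.1782]
ee_rot: [[-1.0, 0.006, -0.0], [0.006, 1.0, -0.0], [0.0, -0.0, -1.0]]
wrist_force: [0.1, -0.1, -0.3]
gripper_width: 0.799
gripper_force: 0.0
[ 0.6041 -0.2303  0.1782] [ 0.1 -0.1 -0.3] [ 0.02  0.   -0.02]
[226.9  11. ] [190, 0, 70, 26, 840] [-0.2958 -0.5714]
[191.6 178.7] [188, 177, 8, 5, 31] [ 0.4713 -0.3295]
[168.7 212.3] [160, 205, 16, 14, 138] [ 0.6022 -0.3343]
[158.1 230.7] [146, 220, 26, 22, 429] [ 0.6669 -0.3318]
[ 15.1 412.7] [0, 400, 44, 20, 481] [ 1.1975 -0.3869]
```

```bash
python3 -m jog '0.8 -3 -58 0 0;0.8 -3 -58 0 0;0.8 0 0 0 0;0.8 0 0 -50 0;0.8 0 0 -48 0'; python3 -m jog '0.8 0 0 0 0;0 0 0 0 0;0 0 0 0 0;0 0 0 0 0;0 0 0 0 0'; python3 -m jog '0 0 0 0 0;0 0 0 0 0;0 0 0 0 0;0 0 0 0 0;0 0 0 0 0'
```

```text
time_s: 47.7
tcp_pos: [0.5997, -0.3403, 0.0803]
ee_rot: [[-1.0, -0.001, 0.002], [-0.001, 1.0, -0.0], [-0.002, -0.0, -1.0]]
wrist_force: [0.6, -0.5, -0.5]
gripper_width: 0.799
gripper_force: 0.0
time_s: 48.32
tcp_pos: [0.5992, -0.3424, 0.0817]
ee_rot: [[-1.0, 0.0, 0.002], [0.0, 1.0, -0.0], [-0.002, -0.0, -1.0]]
wrist_force: [0.9, -0.5, 0.4]
gripper_width: 0.433
gripper_force: 0.0
time_s: 48.95
tcp_pos: [0.5988, -0.3425, 0.0806]
ee_rot: [[-1.0, 0.0, -0.0], [0.0, 1.0, -0.0], [0.0, -0.0, -1.0]]
wrist_force: [-0.6, -0.3, 0.6]
gripper_width: 0.125
gripper_force: 30.0
```

```bash
python3 -m jog '0 0 0 55 0;0 0 0 55 0;0 0 0 50 0;0 -8 52 0 0;0 -8 52 0 0'; python3 -m jog '0 -9 52 0 0;0 -9 52 0 0;0 -9 52 0 0;0 -9 53 0 0;0 -9 53 0 0'; python3 -m jog '0 -9 53 0 0;0 -8 52 0 0;0 0 0 0 0;0 0 0 -55 0;0 0 0 -50 0'; python3 -m jog '0 0 0 -32 0;0 0 0 0 0;0 0 0 0 0'
```

```text
time_s: 49.58
tcp_pos: [0.582, -0.2369, 0.24]
ee_rot: [[-1.0, 0.002, -0.001], [0.002, 1.0, 0.002], [0.001, 0.002, -1.0]]
wrist_force: [0.5, 0.5, -3.3]
gripper_width: 0.127
gripper_force: 30.0
time_s: 50.2
tcp_pos: [0.5366, 0.0255, 0.24]
ee_rot: [[-1.0, 0.001, -0.002], [0.001, 1.0, 0.0], [0.002, 0.0, -1.0]]
wrist_force: [1.3, 0.1, -2.7]
gripper_width: 0.127
gripper_force: 30.0
time_s: 50.82
tcp_pos: [0.52, 0.1283, 0.1341]
ee_rot: [[-1.0, 0.001, -0.001], [0.001, 1.0, 0.001], [0.001, 0.001, -1.0]]
wrist_force: [0.3, 0.2, -3.0]
gripper_width: 0.124
gripper_force: 30.0
time_s: 51.2
tcp_pos: [0.5218, 0.1287, 0.1048]
ee_rot: [[-1.0, 0.0, 0.002], [0.0, 1.0, 0.001], [-0.002, 0.001, -1.0]]
wrist_force: [0.2, 0.4, -1.2]
gripper_width: 0.122
gripper_force: 29.9
```

```bash
python3 -m jog '0 0 0 -5 0;0 0 0 0 0;0 0 0 0 0'; python3 -m jog '0 0 0 2.5 0;0 0 0 0 0;0 0 0 0 0'; python3 -m jog '0 7 0 0 0;0 7 0 0 0;0 7 -0.2 0 0;0 7 -0.2 0 0;0 7 0 0 0'; python3 -m jog '0 7 -0.2 0 0;0 7 -0.2 0 0;0 7 0 0 0;0 7 -0.2 0 0;0 7 0 0 0'
python3 -m jog '0 7 0 0 0;0 7 0 0 0;0 0 0 0 0;0 0 0 0 0' >/dev/null;sh q.sh
python3 -m jog '0 2 0 0 0;0 0 0 0 0;0 0 0 0 0'>/dev/null;sh q.sh
python3 -m jog '0 2 0 0 0;0 0 0 0 0;0 0 0 0 0'>/dev/null;sh q.sh
```

```text
time_s: 51.58
tcp_pos: [0.5211, 0.1288, 0.0991]
ee_rot: [[-1.0, 0.0, 0.001], [0.0, 1.0, 0.0], [-0.001, 0.0, -1.0]]
wrist_force: [-0.0, 0.0, -2.4]
gripper_width: 0.121
gripper_force: 29.9
time_s: 51.95
tcp_pos: [0.5209, 0.1288, 0.1012]
ee_rot: [[-1.0, 0.0, 0.0], [0.0, 1.0, 0.0], [-0.0, 0.0, -1.0]]
wrist_force: [-0.1, 0.3, -2.4]
gripper_width: 0.128
gripper_force: 29.9
time_s: 52.58
tcp_pos: [0.5564, 0.1282, 0.101]
ee_rot: [[-1.0, 0.001, -0.0], [0.001, 1.0, -0.0], [0.0, -0.0, -1.0]]
wrist_force: [-0.5, 0.0, -2.4]
gripper_width: 0.125
gripper_force: 29.9
time_s: 53.2
tcp_pos: [0.5913, 0.1277, 0.1011]
ee_rot: [[-1.0, 0.0, -0.0], [0.0, 1.0, -0.0], [0.0, -0.0, -1.0]]
wrist_force: [-0.4, -0.7, -3.4]
gripper_width: 0.126
gripper_force: 29.9
[0.6046 0.1277 0.101 ] [-1.1  0.5 -2.1] [-0.03 -0.03 -0.05]
[0.6068 0.1278 0.1012] [ 0.5  0.9 -2.7] [-0.04  0.03 -0.01]
[0.6089 0.1277 0.1011] [-0.4 -0.7 -2.4] [-0.02 -0.05 -0.04]
```

```bash
python3 -m jog '0 1.5 0 0 0;0 0 0 0 0;0 0 0 0 0' >/dev/null;sh q.sh
python3 -m jog '0 1.5 0 0 0;0 0 0 0 0;0 0 0 0 0'>/dev/null;sh q.sh
python3 -m jog '0 1.5 0 0 0;0 0 0 0 0;0 0 0 0 0'>/dev/null;sh q.sh
python3 -m jog '0 1.5 0 0 0;0 0 0 0 0;0 0 0 0 0'>/dev/null;sh q.sh
```

```text
[0.6103 0.1277 0.1011] [ 0.2 -0.1 -1.9] [-0.06 -0.04 -0.05]
[0.6118 0.1277 0.1011] [-0.6 -0.2 -2.2] [ 0.03  0.16 -0.01]
[0.6132 0.1277 0.1011] [-1.7 -0.3 -2.4] [-0.05  0.32 -0.03]
[0.6147 0.1276 0.1011] [-0.9 -0.6 -1.2] [-0.07  0.58  0.02]
```

```bash
python3 -m jog '0 -2 0 -2.2 0;0 0 0 0 0;0 0 0 0 0'>/dev/null;sh q.sh; python3 -m jog '0.4 0 0 0 0;0.4 0 0 0 0;0.4 0 0 0 0;0.4 0 0 0 0'; python3 -m jog '0.4 0 0 40 0;0.4 0 0 40 0;0.8 0 -60 0 0;0.8 0 -60 0 0;0.8 0 0 0 0'; sh q.sh;python3 vd.py s12.png
python3 - <<'E'
from h import *
t=cap('top','t12.png')
hsv=cv2.cvtColor(cv2.imread('pics/t12.png'),cv2.COLOR_BGR2HSV)
m=((hsv[...,1]<45)&(hsv[...,2]>110)).astype(np.uint8); m[:,:305]=0
n,l,st,ce=cv2.connectedComponentsWithStats(m)
for i in range(1,n):
    if 25<st[i,4]<900: print(ce[i].round(1),st[i].tolist(),onz(t,*ce[i],.008)[:2].round(4))
E
```

```text
[0.6129 0.1278 0.0988] [-0.7  0.3 -3.2] [ 0.03  0.26 -0.04]
time_s: 56.82
tcp_pos: [0.6132, 0.1278, 0.0993]
ee_rot: [[-1.0, 0.0, 0.001], [0.0, 1.0, 0.0], [-0.001, 0.0, -1.0]]
wrist_force: [-0.2, -0.0, -0.0]
gripper_width: 0.385
gripper_force: 0.0
time_s: 57.45
tcp_pos: [0.6125, 0.0042, 0.1793]
ee_rot: [[-1.0, 0.005, 0.0], [0.005, 1.0, -0.0], [-0.0, -0.0, -1.0]]
wrist_force: [0.2, 1.4, -0.1]
gripper_width: 0.654
gripper_force: 0.0
[0.6125 0.0042 0.1793] [ 0.2  1.4 -0.1] [-0.    0.01  0.04]
[226.7  11. ] [190, 0, 70, 26, 827] [-0.2954 -0.5721]
[158.4 153.9] [149, 147, 20, 15, 246] [ 0.4238 -0.4665]
[196.2 175.8] [188, 169, 15, 13, 113] [ 0.4563 -0.3221]
[159.4 229.9] [147, 219, 26, 23, 458] [ 0.6632 -0.3298]
[ 15.  412.7] [0, 400, 43, 20, 471] [ 1.1978 -0.3872]
[505.1 124.8] [492, 118, 26, 16, 106] [ 0.8274 -0.7361]
[547.1 133.1] [539, 119, 21, 32, 85] [ 0.7995 -0.8797]
[369.7 140.7] [359, 130, 23, 23, 401] [ 0.7771 -0.2855]
[464.2 140.4] [452, 133, 24, 16, 114] [ 0.7757 -0.5937]
[551.1 211.8] [544, 199, 16, 25, 67] [ 0.5387 -0.8685]
[425.2 235.1] [416, 226, 19, 20, 304] [ 0.473  -0.4479]
[388.2 242.2] [381, 235, 17, 15, 172] [ 0.4534 -0.33  ]
[310.1 403.3] [305, 382, 13, 38, 230] [-0.0292 -0.0757]
```

D was knocked. I'll view it before grasping.

Run:
```python
import cv2,numpy as np
s=cv2.imread('pics/s12.png')[130:210,140:240];t=cv2.imread('pics/t12.png')[200:280,340:440]
cv2.imwrite('pics/c12.png',cv2.resize(np.hstack([s,t]),None,fx=4,fy=4,interpolation=cv2.INTER_CUBIC))
```

```text
(no output)
```

View pics/c12.png

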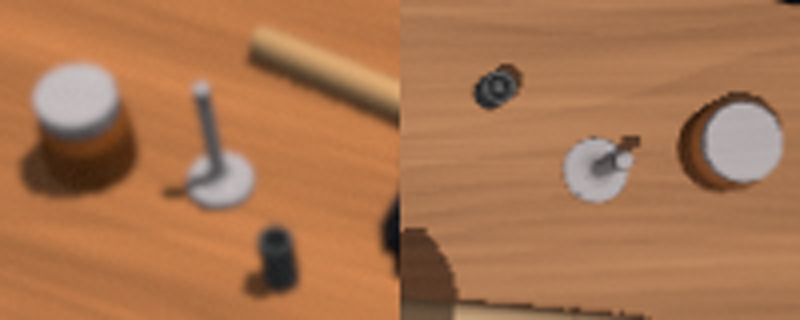

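D stands upright: head centre at scene (195,175) and top (388.6,242.1). The jar is about 60 mm from it, so I'll use a smaller opening.

Run:
```python
from h import *
a=cap('scene');t=cap('top')
print(onz(a,195,174.7,.007),onz(a,190.2,151.6,.11),onz(t,388.7,242,.008),onz(t,395.7,239.4,.11))
```

```text
[ 0.45336642 -0.32769888  0.007     ] [ 0.45208173 -0.32815709  0.11      ] [ 0.45384436 -0.3314249   0.008     ] [ 0.4545754  -0.33051424  0.11      ]
```

```bash
python3 -m jog '0.6 -23 -48 0 0;0.6 -23 -48 0 0;0.6 -23 -48 0 0;0.6 -23 -48 0 0;0.6 -23 -48 0 0'; python3 -m jog '0.6 -23 -48 0 0;0.6 -22 -49 0 0;0.6 0 0 0 0;0.6 0 0 0 0'; python3 -m jog '0.6 0 0 -50 0;0.6 0 0 -49 0;0.6 0 0 0 0;0 0 0 0 0;0 0 0 0 0'; python3 -m jog '0 0 0 0 0;0 0 0 0 0;0 0 0 0 0;0 0 0 0 0;0 0 0 0 0'
```

```text
time_s: 58.28
tcp_pos: [0.4979, -0.2325, 0.1792]
ee_rot: [[-1.0, -0.002, 0.001], [-0.002, 1.0, -0.0], [-0.001, -0.0, -1.0]]
wrist_force: [0.4, -0.1, 0.1]
gripper_width: 0.601
gripper_force: 0.0
time_s: 58.78
tcp_pos: [0.4535, -0.3286, 0.1789]
ee_rot: [[-1.0, -0.001, 0.0], [-0.001, 1.0, 0.0], [-0.0, 0.0, -1.0]]
wrist_force: [-0.3, 0.0, -0.0]
gripper_width: 0.597
gripper_force: 0.0
time_s: 59.4
tcp_pos: [0.4548, -0.3296, 0.0824]
ee_rot: [[-1.0, -0.001, 0.004], [-0.001, 1.0, -0.002], [-0.004, -0.002, -1.0]]
wrist_force: [0.6, -0.3, 1.1]
gripper_width: 0.449
gripper_force: 0.0
time_s: 60.02
tcp_pos: [0.4532, -0.3297, 0.0804]
ee_rot: [[-1.0, 0.0, 0.001], [0.0, 1.0, -0.001], [-0.001, -0.001, -1.0]]
wrist_force: [0.5, -1.5, 1.5]
gripper_width: 0.122
gripper_force: 30.0
```

```bash
python3 -m jog '0 0 0 55 0;0 0 0 55 0;0 0 0 50 0;0 8 49 0 0;0 8 49 0 0'; python3 -m jog '0 9 49 0 0;0 9 49 0 0;0 9 49 0 0;0 8 49 0 0;0 8 49 0 0'; python3 -m jog '0 8 49.5 0 0;0 0 0 0 0;0 0 0 -55 0;0 0 0 -50 0;0 0 0 -32 0';  python3 -m jog '0 0 0 -5 0;0 0 0 0 0;0 0 0 0 0'; python3 -m jog '0 0 0 2.5 0;0 0 0 0 0;0 0 0 0 0'
```

```text
time_s: 60.65
tcp_pos: [0.4681, -0.2298, 0.2392]
ee_rot: [[-1.0, 0.003, -0.001], [0.003, 1.0, 0.002], [0.001, 0.002, -1.0]]
wrist_force: [1.2, 0.7, -1.8]
gripper_width: 0.125
gripper_force: 30.0
time_s: 61.28
tcp_pos: [0.5109, 0.0155, 0.2388]
ee_rot: [[-1.0, 0.001, -0.003], [0.001, 1.0, 0.0], [0.003, 0.0, -1.0]]
wrist_force: [0.7, -0.5, -2.3]
gripper_width: 0.127
gripper_force: 30.0
time_s: 61.9
tcp_pos: [0.5173, 0.062, 0.0997]
ee_rot: [[-1.0, 0.002, -0.006], [0.002, 1.0, -0.001], [0.006, -0.001, -1.0]]
wrist_force: [0.6, -0.6, -1.2]
gripper_width: 0.12
gripper_force: 30.0
time_s: 62.28
tcp_pos: [0.5206, 0.0634, 0.0992]
ee_rot: [[-1.0, 0.001, 0.002], [0.001, 1.0, 0.001], [-0.002, 0.001, -1.0]]
wrist_force: [-0.2, -0.7, -2.4]
gripper_width: 0.128
gripper_force: 30.0
time_s: 62.65
tcp_pos: [0.5199, 0.0633, 0.1008]
ee_rot: [[-1.0, 0.0, 0.001], [0.0, 1.0, 0.0], [-0.001, 0.0, -1.0]]
wrist_force: [-0.1, -0.7, -2.7]
gripper_width: 0.124
gripper_force: 30.0
```

```bash
python3 -m jog '0 7 -0.2 0 0;0 7 -0.2 0 0;0 7 -0.2 0 0;0 7 -0.2 0 0;0 7 -0.2 0 0'; python3 -m jog '0 7 -0.2 0 0;0 7 -0.2 0 0;0 7 0 0 0;0 7 0 0 0;0 7 0 0 0'
python3 -m jog '0 7 0 0 0;0 7 0 0 0;0 0 0 0 0;0 0 0 0 0' >/dev/null;sh q.sh
python3 -m jog '0 2 0 0 0;0 0 0 0 0;0 0 0 0 0'>/dev/null;sh q.sh
python3 -m jog '0 2 0 0 0;0 0 0 0 0;0 0 0 0 0'>/dev/null;sh q.sh
python3 -m jog '0 1.5 0 0 0;0 0 0 0 0;0 0 0 0 0'>/dev/null;sh q.sh
```

```text
time_s: 63.28
tcp_pos: [0.5554, 0.0622, 0.1003]
ee_rot: [[-1.0, 0.0, -0.0], [0.0, 1.0, -0.0], [0.0, -0.0, -1.0]]
wrist_force: [-0.1, -0.2, -2.1]
gripper_width: 0.123
gripper_force: 30.0
time_s: 63.9
tcp_pos: [0.5903, 0.0618, 0.1004]
ee_rot: [[-1.0, 0.0, -0.0], [0.0, 1.0, -0.0], [0.0, -0.0, -1.0]]
wrist_force: [-0.0, 0.8, -2.3]
gripper_width: 0.125
gripper_force: 30.0
[0.6036 0.0618 0.1003] [-0.3  0.1 -2.3] [-0.04 -0.02 -0.05]
[0.6058 0.0619 0.1005] [-0.4  0.3 -2.8] [-0.02  0.02  0.  ]
[0.6079 0.0618 0.1004] [-0.3  0.5 -1.6] [-0.01  0.02  0.02]
[0.6094 0.0618 0.1004] [-0.1  0.2 -1.9] [-0.04 -0.   -0.01]
```

```bash
python3 -m jog '0 1.5 0 0 0;0 0 0 0 0;0 0 0 0 0' >/dev/null;sh q.sh
python3 -m jog '0 1.5 0 0 0;0 0 0 0 0;0 0 0 0 0'>/dev/null;sh q.sh
python3 -m jog '0 1.5 0 0 0;0 0 0 0 0;0 0 0 0 0'>/dev/null;sh q.sh
python3 -m jog '0 1.5 0 0 0;0 0 0 0 0;0 0 0 0 0'>/dev/null;sh q.sh
```

```text
[0.6108 0.0618 0.1004] [ 0.3  0.8 -2.2] [-0.02  0.03  0.06]
[0.6122 0.0618 0.1004] [-1.   0.  -1.9] [ 0.01  0.36 -0.03]
[0.6136 0.0618 0.1004] [-2.3  0.1 -1.7] [-0.04  0.6  -0.07]
[0.6151 0.0617 0.1004] [-2.3 -0.1 -1.4] [-0.06  0.89  0.02]
```

```bash
python3 -m jog '0 -2.5 0 -2 0;0 0 0 0 0;0 0 0 0 0'>/dev/null;sh q.sh; python3 -m jog '0.4 0 0 0 0;0.4 0 0 0 0;0.4 0 0 0 0;0.4 0 0 0 0'; python3 -m jog '0.4 0 0 40 0;0.3 0 0 40 0;0 -50 -35 0 0;0 -60 -30 0 0;0 -50 -30 0 0';  python3 -m jog '0 -50 -30 0 0;0 -20 -40 0 0;0 0 -40 0 0;0 0 0 0 0'
python3 - <<'E'
from h import *
t=cap('top','t13.png');s=cap('scene','s13.png')
P=[[.4345+.177+.0012*k/.066*.066+.0,y,.128] for k,y in ((1,.2597),(0,.1937),(-1,.1277),(-2,.0618))]
print(proj(t,P).round(1).tolist())
a=cv2.imread('pics/t13.png')[160:260,165:285];b=cv2.imread('pics/s13.png')[200:300,290:410]
cv2.imwrite('pics/c13.png',cv2.resize(np.hstack([a,b]),None,fx=3.3,fy=3.3,interpolation=cv2.INTER_CUBIC))
E
```

```text
[0.613  0.0619 0.0982] [-1.5 -0.  -3.7] [-0.01  0.43 -0.04]
time_s: 67.9
tcp_pos: [0.6133, 0.0619, 0.0988]
ee_rot: [[-1.0, 0.0, 0.001], [0.0, 1.0, 0.0], [-0.001, 0.0, -1.0]]
wrist_force: [-0.5, -0.0, 0.2]
gripper_width: 0.39
gripper_force: 0.0
time_s: 68.53
tcp_pos: [0.4552, -0.032, 0.1786]
ee_rot: [[-1.0, -0.0, 0.001], [-0.0, 1.0, 0.0], [-0.001, 0.0, -1.0]]
wrist_force: [0.4, -0.6, 1.1]
gripper_width: 0.058
gripper_force: 0.0
time_s: 69.03
tcp_pos: [0.3867, -0.1428, 0.1789]
ee_rot: [[-1.0, 0.004, 0.001], [0.004, 1.0, -0.0], [-0.001, -0.0, -1.0]]
wrist_force: [0.8, -0.1, -0.1]
gripper_width: 0.005
gripper_force: 0.0
[[191.9, 188.3], [214.5, 188.3], [237.3, 188.3], [260.0, 188.3]]
```

View pics/c13.png

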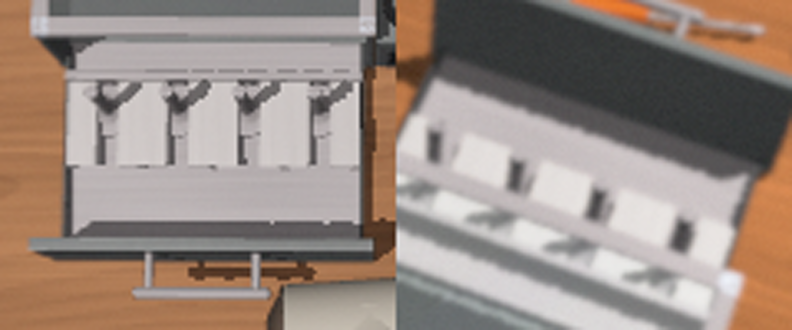

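All four valves stand at the same depth against the stop plate (tips at crop x≈105, 177, 248 and 320, y≈90), and the rack is still fully out. Now I push it shut gently on the bar.

```bash
python3 -m jog '0 2 60 0 0;0 2 60 0 0;0 2 60 0 0;0 2 60 0 0;0 0 60 0 0'; python3 -m jog '0 0 6 0 0;0 0 0 0 0;0 0 0 -40 0;0 0 0 -34 0;0 0 0 0 0'; python3 -m jog '0 8 0 0 0;0 5 0 0 0;0 5 0 0 0;0 5 0 0 0;0 5 0 0 0'
```

```text
time_s: 69.75
tcp_pos: [0.3943, 0.1621, 0.1788]
ee_rot: [[-1.0, -0.002, 0.001], [-0.002, 1.0, 0.001], [-0.001, 0.001, -1.0]]
wrist_force: [1.0, -0.9, 1.0]
gripper_width: 0.006
gripper_force: 0.0
time_s: 70.38
tcp_pos: [0.3933, 0.1624, 0.1027]
ee_rot: [[-1.0, 0.002, -0.005], [0.002, 1.0, -0.004], [0.005, -0.004, -1.0]]
wrist_force: [0.4, -0.6, -1.0]
gripper_width: 0.005
gripper_force: 0.0
time_s: 71.0
tcp_pos: [0.4225, 0.1647, 0.1045]
ee_rot: [[-1.0, 0.001, -0.002], [0.001, 1.0, -0.0], [0.002, -0.0, -1.0]]
wrist_force: [-4.6, 0.3, 2.2]
gripper_width: 0.008
gripper_force: 1.8
```

Contact made; continue at a steady pace.

```bash
python3 -m jog '0 5 0 0 0;0 6 0 0 0;0 7 0 0 0;0 7 -0.2 0 0;0 7 -0.2 0 0';python3 -m jog '0 7 -0.2 0 0;0 7 -0.2 0 0;0 7 -0.2 0 0;0 7 -0.2 0 0;0 7 -0.2 0 0'; python3 -m jog '0 7 -0.2 0 0;0 7 -0.2 0 0;0 7 -0.2 0 0;0 7 -0.2 0 0;0 7 -0.2 0 0'; python3 -m jog '0 7 -0.2 0 0;0 7 -0.2 0 0;0 7 -0.2 0 0;0 6 -0.2 0 0;0 5 -0.2 0 0'
```

```text
time_s: 71.62
tcp_pos: [0.4553, 0.1642, 0.1043]
ee_rot: [[-1.0, 0.0, -0.001], [0.0, 1.0, -0.001], [0.001, -0.001, -1.0]]
wrist_force: [-3.3, -0.6, 2.0]
gripper_width: 0.004
gripper_force: 1.7
time_s: 72.25
tcp_pos: [0.4904, 0.1634, 0.1044]
ee_rot: [[-1.0, 0.0, -0.0], [0.0, 1.0, -0.0], [0.0, -0.0, -1.0]]
wrist_force: [-5.0, -0.9, 3.0]
gripper_width: 0.007
gripper_force: 1.7
time_s: 72.88
tcp_pos: [0.5255, 0.1626, 0.1044]
ee_rot: [[-1.0, 0.0, 0.0], [0.0, 1.0, 0.0], [-0.0, 0.0, -1.0]]
wrist_force: [-4.3, 1.0, 1.0]
gripper_width: 0.001
gripper_force: 1.7
time_s: 73.5
tcp_pos: [0.5575, 0.1618, 0.1045]
ee_rot: [[-1.0, 0.0, 0.001], [0.0, 1.0, 0.001], [-0.001, 0.001, -1.0]]
wrist_force: [-3.1, 1.4, 2.1]
gripper_width: 0.008
gripper_force: 1.7
```

```bash
python3 -m jog '0 5 0 0 0;0 5 0 0 0;0 5 0 0 0;0 4 0 0 0;0 0 0 0 0';  python3 -m jog '0 4 0 0 0;0 4 0 0 0;0 0 0 0 0'; python3 -m jog '0 3 0 0 0;0 0 0 0 0;0 0 0 0 0'
```

```text
time_s: 74.12
tcp_pos: [0.5769, 0.1614, 0.1045]
ee_rot: [[-1.0, 0.0, 0.002], [0.0, 1.0, 0.0], [-0.002, 0.0, -1.0]]
wrist_force: [-0.6, 0.4, 0.7]
gripper_width: 0.005
gripper_force: 0.3
time_s: 74.5
tcp_pos: [0.5847, 0.1614, 0.1045]
ee_rot: [[-1.0, 0.0, 0.001], [0.0, 1.0, -0.0], [-0.001, -0.0, -1.0]]
wrist_force: [-1.1, -0.9, -0.5]
gripper_width: 0.005
gripper_force: 0.5
time_s: 74.88
tcp_pos: [0.5873, 0.1614, 0.1045]
ee_rot: [[-1.0, 0.0, 0.001], [0.0, 1.0, -0.0], [-0.001, -0.0, -1.0]]
wrist_force: [-0.9, -0.7, 1.2]
gripper_width: 0.008
gripper_force: 0.6
```

```bash
for i in 1; do python3 -m jog '0 2 0 0 0;0 0 0 0 0;0 0 0 0 0'|sed -n '2p;4p'; python3 -m jog '0 2 0 0 0;0 0 0 0 0;0 0 0 0 0'|sed -n '2p;4p'; python3 -m jog '0 2 0 0 0;0 0 0 0 0;0 0 0 0 0'|sed -n '2p;4p'; done
```

```text
tcp_pos: [0.589, 0.1614, 0.1045]
wrist_force: [-1.9, 0.3, 0.3]
tcp_pos: [0.5911, 0.1614, 0.1044]
wrist_force: [-0.9, -1.4, 1.2]
tcp_pos: [0.5932, 0.1615, 0.1044]
wrist_force: [-1.4, -0.8, 0.8]
```

```bash
python3 -m jog '0 2 0 0 0;0 0 0 0 0;0 0 0 0 0'|sed -n '2p;4p'; python3 -m jog '0 2 0 0 0;0 0 0 0 0;0 0 0 0 0'|sed -n '2p;4p'; python3 -m jog '0 2 0 0 0;0 0 0 0 0;0 0 0 0 0'|sed -n '2p;4p'
```

```text
tcp_pos: [0.5943, 0.1614, 0.1043]
wrist_force: [-4.7, -1.1, 2.9]
tcp_pos: [0.5945, 0.1613, 0.1043]
wrist_force: [-9.2, 0.0, 5.0]
tcp_pos: [0.5946, 0.1612, 0.1043]
wrist_force: [-13.3, 1.4, 8.0]
```

```bash
python3 -m jog '0 -15 0 0 0;0 0 0 45 0;0 0 0 45 0;0 25 -45 0 0;0 25 -46 0 0'; python3 -m jog '0 25 -46 0 0;0 29 -46 0 0;0 0 0 0 0;0 0 0 0 0';python3 - <<'E'
from h import *
t=cap('top','t14.png');A=cv2.imread('pics/top0.png').min(2).astype(float);B=cv2.imread('pics/t14.png').min(2).astype(float)
for c in ((212,216),(225,229),(240,244)): print(A[183:196,c[0]:c[1]].mean(1).astype(int),B[183:196,c[0]:c[1]].mean(1).astype(int))
print(B[150:158,180:276].astype(int)[3].tolist())
E
```

```text
time_s: 77.75
tcp_pos: [0.6367, 0.0709, 0.1962]
ee_rot: [[-1.0, -0.002, 0.007], [-0.002, 1.0, 0.002], [-0.007, 0.002, -1.0]]
wrist_force: [-0.0, 0.7, -0.5]
gripper_width: 0.003
gripper_force: 0.0
time_s: 78.25
tcp_pos: [0.6888, -0.0214, 0.1943]
ee_rot: [[-1.0, 0.001, 0.002], [0.001, 1.0, 0.0], [-0.002, 0.0, -1.0]]
wrist_force: [0.7, 1.0, -1.1]
gripper_width: 0.005
gripper_force: 0.0
[ 65  63  63  79  88  90  84 142 185 161 112  83  79] [152 152 152 150 146 146 144 143 141 140 136 135 131]
[ 60  60  58  61  64  43  42 137 171 162 116  85  84] [169 169 169 169 169 169 169 169 169 169 170 169 170]
[114 113 113 118 122 106 105 142 169 164 116  84  83] [129 131 131 131 132 133 135 136 136 138 138 139 140]
[98, 89, 88, 90, 89, 90, 109, 128, 132, 132, 132, 134, 132, 103, 62, 53, 59, 93, 146, 156, 154, 154, 152, 151, 149, 150, 144, 147, 152, 161, 163, 166, 168, 169, 171, 170, 172, 173, 172, 172, 171, 171, 171, 170, 169, 166, 164, 163, 160, 156, 151, 147, 144, 140, 137, 129, 126, 121, 111, 92, 86, 76, 70, 119, 129, 127, 104, 132, 129, 133, 134, 133, 132, 79, 28, 26, 28, 23, 18, 21, 27, 24, 27, 20, 21, 19, 22, 28, 26, 27, 23, 24, 26, 27, 26, 24]
```

Arm hides the rack in that view. Now press the button.

```bash
python3 -m jog '0 0 0 -35 0;0 0 0 -12 0;0 0 0 0 0'|sed -n '2p;4p'; python3 -m jog '0 0 0 -4 0;0 0 0 0 0;0 0 0 0 0'|sed -n '2p;4p'; python3 -m jog '0 0 0 -3 0;0 0 0 0 0;0 0 0 0 0'|sed -n '2p;4p'; python3 -m jog '0 0 0 -2 0;0 0 0 0 0;0 0 0 0 0'|sed -n '2p;4p'; python3 -m jog '0 0 0 -2 0;0 0 0 0 0;0 0 0 0 0'|sed -n '2p;4p'
```

```text
tcp_pos: [0.6875, -0.0207, 0.1469]
wrist_force: [-0.3, 0.3, 1.0]
tcp_pos: [0.6883, -0.0215, 0.1442]
wrist_force: [0.4, -0.4, 0.1]
tcp_pos: [0.688, -0.0216, 0.1404]
wrist_force: [-0.7, 0.6, 0.1]
tcp_pos: [0.688, -0.0215, 0.1384]
wrist_force: [0.0, 0.2, 1.0]
tcp_pos: [0.688, -0.0215, 0.1364]
wrist_force: [-0.6, -0.1, 0.6]
```

```bash
python3 -m jog '0 0 0 -2 0;0 0 0 0 0;0 0 0 0 0'|sed -n '2p;4p'; python3 -m jog '0 0 0 -2 0;0 0 0 0 0;0 0 0 0 0'|sed -n '2p;4p'; python3 -m jog '0 0 0 -2 0;0 0 0 0 0;0 0 0 0 0'|sed -n '2p;4p'; python3 -m jog '0 0 0 -2 0;0 0 0 0 0;0 0 0 0 0'|sed -n '2p;4p'
```

```text
tcp_pos: [0.688, -0.0216, 0.1344]
wrist_force: [0.7, -0.5, -0.4]
tcp_pos: [0.688, -0.0215, 0.1324]
wrist_force: [-0.2, 0.7, -0.5]
tcp_pos: [0.688, -0.0215, 0.1304]
wrist_force: [-0.5, 0.2, 0.4]
tcp_pos: [0.688, -0.0215, 0.1284]
wrist_force: [0.5, -1.2, 0.4]
```

```bash
python3 -m jog '0 0 0 -1.5 0;0 0 0 0 0;0 0 0 0 0'|sed -n '2p;4p'; python3 -m jog '0 0 0 -1.5 0;0 0 0 0 0;0 0 0 0 0'|sed -n '2p;4p'; python3 -m jog '0 0 0 -1.5 0;0 0 0 0 0;0 0 0 0 0'|sed -n '2p;4p'; python3 -m jog '0 0 0 -1.5 0;0 0 0 0 0;0 0 0 0 0'|sed -n '2p;4p'
```

```text
tcp_pos: [0.688, -0.0215, 0.1269]
wrist_force: [-0.7, -0.0, 0.2]
tcp_pos: [0.688, -0.0215, 0.1254]
wrist_force: [0.8, -0.4, -0.3]
tcp_pos: [0.688, -0.0215, 0.124]
wrist_force: [0.3, 0.6, 0.3]
tcp_pos: [0.6881, -0.0215, 0.1227]
wrist_force: [-0.6, 0.3, 0.3]
```

Run:
```python
from h import *
t=cap('top');s=cap('scene')
T=lambda x,y:((x+.5)/2.9-.5+165,(y+.5)/2.9-.5+140)
S=lambda x,y:((x+.5)/3.3-.5+140,(y+.5)/3.3-.5+130)
for z in (.1,.115,.12,.13): print(z,onz(t,*T(361,60),z).round(4),onz(s,*S(391,402),z).round(4))
```

```text
0.1 [ 0.6965 -0.025   0.1   ] [ 0.6728 -0.027   0.1   ]
0.115 [ 0.6931 -0.0246  0.115 ] [ 0.6805 -0.0232  0.115 ]
0.12 [ 0.692  -0.0245  0.12  ] [ 0.6831 -0.022   0.12  ]
0.13 [ 0.6897 -0.0242  0.13  ] [ 0.6882 -0.0194  0.13  ]
```

```bash
python3 -m jog '0 0 0 -1.5 0;0 0 0 0 0;0 0 0 0 0'|sed -n '2p;4p'; python3 -m jog '0 0 0 -1.5 0;0 0 0 0 0;0 0 0 0 0'|sed -n '2p;4p'; python3 -m jog '0 0 0 -1.5 0;0 0 0 0 0;0 0 0 0 0'|sed -n '2p;4p'; python3 -m jog '0 0 0 -1.5 0;0 0 0 0 0;0 0 0 0 0'|sed -n '2p;4p'
```

```text
tcp_pos: [0.6881, -0.0215, 0.1212]
wrist_force: [0.0, 0.9, 2.4]
tcp_pos: [0.6881, -0.0215, 0.1197]
wrist_force: [-0.2, 1.5, 3.0]
tcp_pos: [0.6881, -0.0215, 0.1182]
wrist_force: [-0.5, 0.9, 4.0]
tcp_pos: [0.6881, -0.0215, 0.1166]
wrist_force: [-0.6, 0.4, 4.9]
```

```bash
python3 -m jog '0 0 0 -1 0;0 0 0 0 0;0 0 0 0 0'|sed -n '2p;4p'; python3 -m jog '0 0 0 -1 0;0 0 0 0 0;0 0 0 0 0'|sed -n '2p;4p'; python3 -m jog '0 0 0 -1 0;0 0 0 0 0;0 0 0 0 0'|sed -n '2p;4p'
```

```text
tcp_pos: [0.6882, -0.0215, 0.1165]
wrist_force: [-1.5, 1.5, 8.4]
tcp_pos: [0.6882, -0.0216, 0.1165]
wrist_force: [-3.0, 1.0, 10.8]
tcp_pos: [0.6882, -0.0215, 0.1164]
wrist_force: [-4.0, 2.7, 13.6]
```

The button bottomed out. I'll retreat clear and check that the rack is still shut and the valves are in place.

```bash
python3 -m jog '0 0 0 30 0;0 0 0 45 0;0 -40 -40 0 0;0 -50 -30 0 0;0 -50 -30 0 0'; python3 -m jog '0 -50 -40 0 0;0 -30 -40 0 0;0 0 -30 0 0;0 0 0 0 0'
python3 - <<'E'
from h import *
t=cap('top','t15.png');A=cv2.imread('pics/top0.png').min(2).astype(float);B=cv2.imread('pics/t15.png').min(2).astype(float)
def bar(I,r0,r1): 
    w=np.clip(I[r0:r1,210:244].mean(1)-120,0,None); return (w*np.arange(r0,r1)).sum()/w.sum()
print('bar x start/now',onz(t,227,bar(A,187,196),.12)[0],onz(t,227,bar(B,180,196),.12)[0])
dx=.0
# valve tips expected with rack shut
x=.4345+.177+.1747
P=[[x+.001*k,y-.003,.128] for k,y in ((1,.2597),(0,.1937),(-1,.1277),(-2,.0618))]
print(proj(t,P).round(1).tolist())
D=cv2.absdiff(cv2.imread('pics/top0.png'),cv2.imread('pics/t15.png')).max(2)[100:165,180:276]
n,l,st,ce=cv2.connectedComponentsWithStats((D>25).astype(np.uint8))
print([(st[i].tolist(),(ce[i]+[180,100]).round(1).tolist()) for i in range(1,n) if st[i,4]>5])
E
sh q.sh
```

```text
time_s: 86.52
tcp_pos: [0.5456, -0.1223, 0.1868]
ee_rot: [[-1.0, 0.001, -0.003], [0.001, 1.0, 0.0], [0.003, 0.0, -1.0]]
wrist_force: [-0.2, -0.6, 0.6]
gripper_width: 0.008
gripper_force: 0.0
time_s: 87.02
tcp_pos: [0.468, -0.2318, 0.1873]
ee_rot: [[-1.0, 0.004, -0.002], [0.004, 1.0, 0.001], [0.002, 0.001, -1.0]]
wrist_force: [-0.7, -0.1, -0.7]
gripper_width: 0.006
gripper_force: 0.0
bar x start/now 0.6036173550890291 0.6125889336969403
[[193.3, 130.0], [215.6, 129.8], [237.9, 129.7], [260.3, 129.6]]
[]
[ 0.4683 -0.2309  0.1873] [-0.   0.1 -0.6] [ 0.02  0.01 -0.05]
```

Run:
```python
from h import *
B=cv2.imread('pics/t15.png').min(2).astype(int)
g=B[115:150,180:276]; bg=cv2.medianBlur(g.astype(np.uint8),21).astype(int)
d=g-bg
for c in (193,215.6,238,260):
    c=int(c); sub=d[:,c-186:c-180+14]; 
    ys,xs=np.where(sub<-12); print(c,len(ys),(xs.mean()+c-6).round(1) if len(xs) else None,(ys.mean()+115).round(1) if len(ys) else None, (ys.min()+115,ys.max()+115) if len(ys) else None)
```

```text
193 67 196.8 133.6 (np.int64(119), np.int64(146))
215 66 219.3 136.1 (np.int64(129), np.int64(146))
238 65 240.3 136.2 (np.int64(128), np.int64(146))
260 85 264.7 130.4 (np.int64(115), np.int64(146))
```

```bash
python3 -c "
from station import r
print(r.finish_job())"
```

```text
the job is handed in; nothing more can be done
None
```

The job is handed in: all four valves were slid to the stop plate, one per channel, then the rack was pushed fully shut and the start button pressed to its limit. While I was placing the first valve, pressing it down dragged the rack about 33 mm inward, so I pushed the rack back out to its stop and re-seated that valve.

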